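# Uncover, load and re-cover the microscope inspection tray, then light it

## Robot

A 6-joint arm with a two-finger parallel gripper is mounted at the origin on the work surface. World frame = base frame: x ahead of the robot, y to its left, z up, the work surface at z = 0. Lengths are in m, angles in degrees, forces in N, time in s.
With the tool pointing down it reaches from about 0.25 to 0.725 m from the base axis. Payload 9.7 kg.
Tool frame: the origin (TCP) lies between the finger pads; the fingertips stand 19 mm ahead of it and the grasp point (between the pads) is the TCP; z points along the fingers, y is the line along which they close (so a half turn about z gives the same grasp; the last joint's range is limited). The gripper opens to 85 mm and grips with 20 to 120 N. Pads are 22 mm wide; open, the fingers measure 114 mm over their backs; the gripper's body (76 mm by 85 mm) begins 54 mm behind the grasp point. The pads swing forward as they close: fully open they stand 13 mm farther back than shut.
Start: joints at [70.703, 4.979, 10.078, 95.1, 0, 90], TCP at [0.182, 0.519, 0.221] pointing down, gripper open.
Joint ranges: [-179.16, 179.16], [-48.56, 103.87], [-65.8, 70.77], [-126.05, 130.52], [-82.76, 87.17], [-180, 180]. Speed limits (degrees/s): [127.2, 127.2, 147.25, 180, 180, 180].

## Interface

Orientations are given as [roll, pitch, yaw] about the fixed x, y, z axes, in that order (R = Rz(yaw) Ry(pitch) Rx(roll)).
In Python, from workcell import bot gives the robot as it stands. The module is installed in compiled form; this text tells all that it offers.
- The arm moves only by the shell command python3 -m crank 'ROWS' [OPENING] [FORCE]. ROWS is JSON, a list that holds one entry, the list of rows, each a list of 6 numbers: the shift along the world's x, y, z as a fraction of full scale, then the turn, a rotation vector about the world's x, y, z as a fraction of full scale. In form: [[[x, y, z, wx, wy, wz], ...]]. A call has 1 to 20 rows; each row shifts and turns the commanded pose from where the row before left it; what a row does not reach is not made up. Full scale, the value 1, is 20 mm for a shift and 0.12 rad for a turn. A row lasts 1/12 s, in which the tool goes at most 41.7 mm and 7.16 degrees, less where a joint would pass 70% of its speed; a pose out of reach is approached as far as the arm can. A call with a number of a shift or a turn outside -1 to 1 is refused whole. A call with a gripper value outside its range is refused whole. OPENING is the opening, from 0 (shut) to 1 (fully open), set as the call begins (- or left out, the last holds). The fingers move at their own pace and stop on an object; FORCE is the grip in N (left out, the last holds). Time passes only in rows, so rows that do not move let the fingers close. It gives the time, the measured TCP pose, the force, the opening and the grip force at its end, in the units of the state.
- bot.get_obs(): the state, without advancing time (a new reading comes with each control period).
- bot.camera(name): name is "scene" or "side" or "wrist"; returns the picture (384x512x3 uint8, red, green, blue); there is no depth.
- bot.camera_model(name): a dict with "vertical_fov" (degrees; the focal length in pixels is half the picture's height over the tangent of half this angle, whatever the lens; pixels are square), "cx", "cy" (the principal point, pixels), "R" (3x3) and "t" (3): a world point X has camera coordinates R X + t. Camera axes: x right, y down, z forward; pixel columns grow to the right and rows downward; lengths in m; the calibration is good to about 2 mm. A picture is of the moment at which its call begins: read the wrist's pose just before it. camera_model takes no time and is no camera call; for the wrist camera it gives the pose at the moment of the call.
- bot.job_done(): hands the job in; it is judged then, once.
The state is a dict: "time": time; "q": joint angles; "qd": joint speeds; "joint_efforts": joint torques, N m; "ee_pos": TCP position; "tcp_rot": TCP orientation; "wrist_force": force on the tool from outside, world axes, zero at the start; "torque": the same for the moment, N m; "opening": finger opening in m; "grasp_force": force on a finger pad.
Only numpy, scipy, OpenCV 4.12 (cv2) and the standard library are available. Lean on these libraries where they do the work, as an engineer would, in place of code of your own. Each camera call takes 0.05 s, during which the arm holds its last target. There are 200 camera calls.

## Task

Get the sample cells ready for the microscope: lift the blue window cover off the tray and lay it flat on the black rubber mat, then lay every cell that is on the bench flat and square inside its own yellow-outlined place on the tray, any place will do. Then lower the cover back over the tray's two pins until it rests flush on both rails, and only after that push the lamp's toggle lever fully over, away from the robot. Leave the oil bottle, magnifier, screwdriver and dish where they are.

Things in the scene. Friction and masses are not known exactly. Their poses are not given: they have to be found in the camera images.
- cell1: sample cell: flat alloy block 36 x 66 x 16 mm (x, y, z) with an amber glass window on top; origin at the centre of its underside, long side along its y; either way round is the same. May be absent.
- cell2: sample cell: flat alloy block 36 x 66 x 16 mm (x, y, z) with an amber glass window on top; origin at the centre of its underside, long side along its y; either way round is the same. May be absent.
- cell3: sample cell: flat alloy block 36 x 66 x 16 mm (x, y, z) with an amber glass window on top; origin at the centre of its underside, long side along its y; either way round is the same. May be absent.
- cell4: sample cell: flat alloy block 36 x 66 x 16 mm (x, y, z) with an amber glass window on top; origin at the centre of its underside, long side along its y; either way round is the same. May be absent.
- cell5: sample cell: flat alloy block 36 x 66 x 16 mm (x, y, z) with an amber glass window on top; origin at the centre of its underside, long side along its y; either way round is the same. May be absent.
- tray: tray fixed to the bench: dark base 210 x 244 x 6 mm (x, y, z), origin at the centre of its underside. Two alloy rails 26 mm wide run along x at y = -105 and 105 mm, tops 26 mm above the bench. Mid-rail (x = 0) stands a brass pin, 10 mm diameter, conical tip, top 50 mm above the bench. Between the rails: six places, 3 rows (x = -70, 0, 70 mm) of 2 (y = -45, 45 mm).
- place1 (a point): centre of one of the six yellow-outlined places on the tray's floor (outline 46 x 76 mm, long side along the tray's y); axes as the tray's
- place2 (a point): centre of one of the six yellow-outlined places on the tray's floor (outline 46 x 76 mm, long side along the tray's y); axes as the tray's
- place3 (a point): centre of one of the six yellow-outlined places on the tray's floor (outline 46 x 76 mm, long side along the tray's y); axes as the tray's
- place4 (a point): centre of one of the six yellow-outlined places on the tray's floor (outline 46 x 76 mm, long side along the tray's y); axes as the tray's
- place5 (a point): centre of one of the six yellow-outlined places on the tray's floor (outline 46 x 76 mm, long side along the tray's y); axes as the tray's
- place6 (a point): centre of one of the six yellow-outlined places on the tray's floor (outline 46 x 76 mm, long side along the tray's y); axes as the tray's
- cover: blue loose plate, at first on the tray: 200 x 244 x 8 mm (x, y, z), about 0.45 kg, origin at the centre of its underside, with six windows and two 14 mm through holes at x = 0, y = -105 and 105 mm. At its centre on top a black handle rib 90 mm long along x, 14 mm wide in y, its top 48 mm above the underside. Either way round fits. Flush, its origin is 26 mm above the tray origin.
- mat: black rubber mat fixed to the bench on the left, 240 x 280 x 2 mm; origin at the centre of its underside
- lampbox: grey lamp control box fixed to the bench, 80 x 80 x 45 mm, carrying the toggle lever on top; origin at the centre of its underside; x points the way the lever is pushed
- lamp_tip (a point): tip of the red toggle lever, which is about 70 mm long
- lamp (a joint): angle of the toggle lever, rad: 0 leaning towards the robot (lamp off), 1.0 fully over, away from the robot (lamp on); stays where it is left
- oil: small amber immersion-oil bottle, 32 mm across and 60 mm tall, standing among the cells; origin at the centre of its underside. Bystander.
- magnifier: hand magnifier with a black rim lying flat, lens 72 mm across, handle 85 mm along its x; origin under the lens centre. Bystander.
- driver: screwdriver 150 mm long lying on the bench beyond the tray. Bystander.
- dish: shallow white dish 70 mm across, 16 mm high, near the robot's base on the right; origin at the centre of its underside. Bystander.
Things that resemble listed ones, but are neither listed nor needed, are in the scene too. Leave any red or turquoise look-alike of the cell5 alone.

How it is judged (in metres and radians):
On the way, in this order (a step that is already met when the one before it is completed fails the run):
1. the cover lies flat on the rubber mat (horizontal distance between cover and mat below 0.07 m and height (world z) of cover below 0.008 m and angle between cover's own z axis and vertical below 0.04 rad), for 0.2 s.
2. every cell present lies flat and square in a place on the tray, with the cover off ((x of cell1 in the frame of tray between -0.079 and -0.061 m or x of cell1 in the frame of tray between -0.009 and 0.009 m or x of cell1 in the frame of tray between 0.061 and 0.079 m) and (y of cell1 in the frame of tray between -0.054 and -0.036 m or y of cell1 in the frame of tray between 0.036 and 0.054 m) and z of each of cell1, cell2, cell3, cell4, cell5 in the frame of tray below 0.01 m and angle between each of cell1, cell2, cell3, cell4, cell5's own z axis and vertical below 0.08 rad and angle between the y axis of each of cell1, cell2, cell3, cell4, cell5 and the y axis of tray, either way round below 0.14 rad and (x of cell2 in the frame of tray between -0.079 and -0.061 m or x of cell2 in the frame of tray between -0.009 and 0.009 m or x of cell2 in the frame of tray between 0.061 and 0.079 m) and (y of cell2 in the frame of tray between -0.054 and -0.036 m or y of cell2 in the frame of tray between 0.036 and 0.054 m) and (x of cell3 in the frame of tray between -0.079 and -0.061 m or x of cell3 in the frame of tray between -0.009 and 0.009 m or x of cell3 in the frame of tray between 0.061 and 0.079 m) and (y of cell3 in the frame of tray between -0.054 and -0.036 m or y of cell3 in the frame of tray between 0.036 and 0.054 m) and (x of cell4 in the frame of tray between -0.079 and -0.061 m or x of cell4 in the frame of tray between -0.009 and 0.009 m or x of cell4 in the frame of tray between 0.061 and 0.079 m) and (y of cell4 in the frame of tray between -0.054 and -0.036 m or y of cell4 in the frame of tray between 0.036 and 0.054 m) and (x of cell5 in the frame of tray between -0.079 and -0.061 m or x of cell5 in the frame of tray between -0.009 and 0.009 m or x of cell5 in the frame of tray between 0.061 and 0.079 m) and (y of cell5 in the frame of tray between -0.054 and -0.036 m or y of cell5 in the frame of tray between 0.036 and 0.054 m) and horizontal distance between cover and tray above 0.1 m), for 0.2 s.
3. the cover rests flush on the rails, over both pins (z of cover in the frame of tray between 0.023 and 0.0285 m and horizontal distance between cover and tray below 0.008 m and angle between cover's own z axis and vertical below 0.025 rad and angle between the y axis of cover and the y axis of tray, either way round below 0.06 rad), for 0.2 s.
4. the lamp lever is pushed over (value of joint lamp above 0.8 rad), for 0.2 s.
At the end, for the whole second after the job is handed in: Every cell present lies flat on the tray within 9 mm each way and 0.14 rad of its own place, the cover is on both pins and flush on the rails (within 2.5 mm in height, 0.025 rad of level), at rest, and the lamp lever is past 0.8 rad (all of step 3 and (x of cell1 in the frame of tray between -0.079 and -0.061 m or x of cell1 in the frame of tray between -0.009 and 0.009 m or x of cell1 in the frame of tray between 0.061 and 0.079 m) and (y of cell1 in the frame of tray between -0.054 and -0.036 m or y of cell1 in the frame of tray between 0.036 and 0.054 m) and z of each of cell1, cell2, cell3, cell4, cell5 in the frame of tray below 0.01 m and angle between each of cell1, cell2, cell3, cell4, cell5's own z axis and vertical below 0.08 rad and angle between the y axis of each of cell1, cell2, cell3, cell4, cell5 and the y axis of tray, either way round below 0.14 rad and (x of cell2 in the frame of tray between -0.079 and -0.061 m or x of cell2 in the frame of tray between -0.009 and 0.009 m or x of cell2 in the frame of tray between 0.061 and 0.079 m) and (y of cell2 in the frame of tray between -0.054 and -0.036 m or y of cell2 in the frame of tray between 0.036 and 0.054 m) and (x of cell3 in the frame of tray between -0.079 and -0.061 m or x of cell3 in the frame of tray between -0.009 and 0.009 m or x of cell3 in the frame of tray between 0.061 and 0.079 m) and (y of cell3 in the frame of tray between -0.054 and -0.036 m or y of cell3 in the frame of tray between 0.036 and 0.054 m) and (x of cell4 in the frame of tray between -0.079 and -0.061 m or x of cell4 in the frame of tray between -0.009 and 0.009 m or x of cell4 in the frame of tray between 0.061 and 0.079 m) and (y of cell4 in the frame of tray between -0.054 and -0.036 m or y of cell4 in the frame of tray between 0.036 and 0.054 m) and (x of cell5 in the frame of tray between -0.079 and -0.061 m or x of cell5 in the frame of tray between -0.009 and 0.009 m or x of cell5 in the frame of tray between 0.061 and 0.079 m) and (y of cell5 in the frame of tray between -0.054 and -0.036 m or y of cell5 in the frame of tray between 0.036 and 0.054 m) and linear speed of cover below 0.01 m/s and value of joint lamp above 0.8 rad); the robot touches nothing.
It fails at once if the oil bottle is pushed more than 30 mm from its place (distance of oil from where it was at the start of the episode above 0.03 m).
It fails at once if the magnifier is pushed more than 30 mm from its place (distance of magnifier from where it was at the start of the episode above 0.03 m).
It fails at once if the screwdriver is pushed more than 30 mm from its place (distance of driver from where it was at the start of the episode above 0.03 m).
It fails at once if the dish is pushed more than 30 mm from its place (distance of dish from where it was at the start of the episode above 0.03 m).
It fails at once if the oil bottle is tipped over (angle between oil's own z axis and vertical above 0.5 rad).
Of cell1, cell2, cell3, cell4, cell5 only 3 to 5 are there at a start; the rules pass over those that are not, and their reading is None.
At some moment in a run one of cell1, cell2, cell3, cell4, cell5 may be knocked a few centimetres aside while the robot is not near it.
Once in a run the grip may slacken for a moment while it holds something.
It also fails if it takes over 210 s, if anything falls off the work surface, if the arm or the gripper's body presses on something with over 40 N, if the wrist force passes 120 N, or if a joint passes its speed limit or range.

## Working session

There is one attempt and no reset: what is moved stays moved. The work goes in short steps, Python scripts to look and compute and a shell command to move; the robot and the scene stay as the last step left them, time stands still between calls to the robot, and variables do not carry over. Pictures are saved under pics/ and viewed, at most 14 in all, crops included, and the job is handed in when it is done.

```bash
mkdir -p pics; ls; python3 - <<'E'
from workcell import bot
import cv2
o=bot.get_obs();print({k:o[k] for k in('time','ee_pos','tcp_rot','opening','wrist_force')})
for n in('scene','side'):
    im=bot.camera(n);cv2.imwrite(f'pics/{n}0.png',im[:,:,::-1])
    m=bot.camera_model(n);print(n,m)
E
```

```text
pics
{'time': 0.0, 'ee_pos': array([0.18169189, 0.51886835, 0.22078164]), 'tcp_rot': array([-1.79923997e+02,  1.75629618e-03,  1.60701422e+02]), 'opening': 0.0853071806862197, 'wrist_force': array([-0.519454  , -0.09362438,  0.39635029])}
scene {'vertical_fov': 42.14039316287399, 'cx': 248.24177741780753, 'cy': 189.2365663466137, 'R': array([[-0.86284265,  0.50545772,  0.0038795 ],
       [ 0.31055496,  0.53615787, -0.78491424],
       [-0.39882099, -0.67605268, -0.61959228]]), 't': array([ 0.50122034, -0.05951994,  1.63156131])}
side {'vertical_fov': 47.05690827864011, 'cx': 251.6439118852371, 'cy': 187.57777226986093, 'R': array([[ 0.96508724, -0.26142642, -0.01621257],
       [-0.18491973, -0.63620156, -0.74903423],
       [ 0.18550288,  0.7258814 , -0.66233291]]), 't': array([-0.55995726,  0.14869734,  1.31093293])}
```

```bash
cd pics; python3 -c "
import cv2
for n in('scene','side'):cv2.imwrite(n+'0b.png',cv2.resize(cv2.imread(n+'0.png'),(800,600),interpolation=cv2.INTER_CUBIC))"
```

```text
(no output)
```

View pics/scene0b.png

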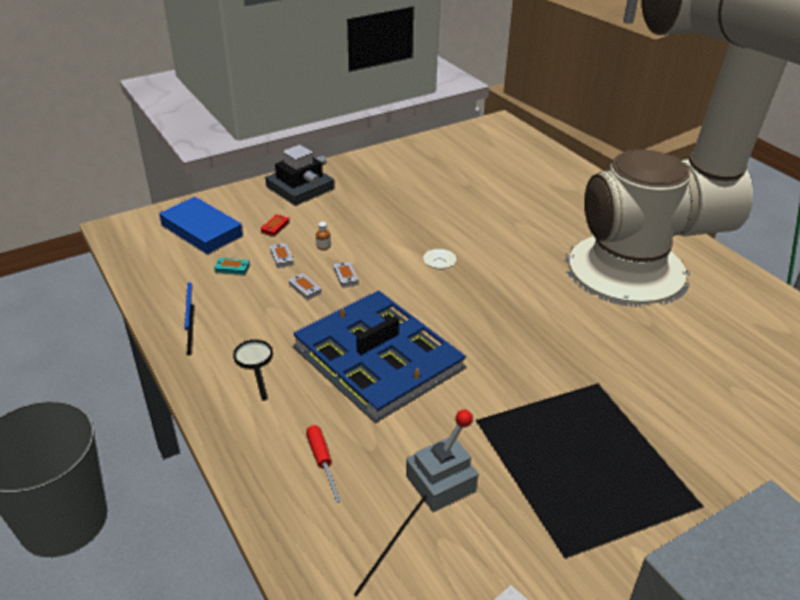

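View pics/side0b.png

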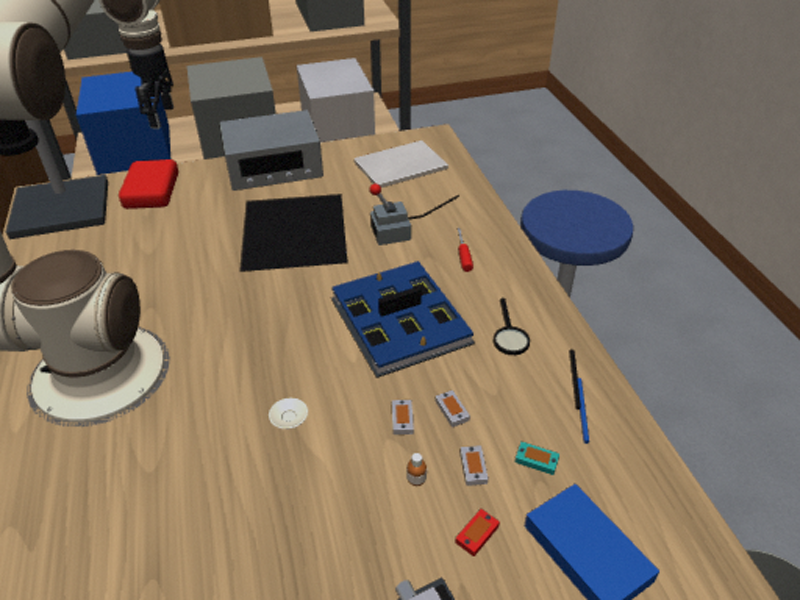

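Scene (800x600) shows:
- **Cover/tray:** about (380,352), with the handle at (377,335).
- **Grey cells:** (281,254), (305,285) and (346,273).
- **Look-alikes:** red at (275,225), turquoise at (232,265), and a blue box at (200,223) that could pass for the cover.
- **Oil:** (322,236).
- **Lever tip:** (464,418).
- **Mat:** (590,470).

In the side view the grey cells are at (402,416), (453,408) and (474,465). I'm choosing those three grey cells and the windowed plate with the handle.

```bash
cat > h.py <<'E'
import numpy as np, cv2
from workcell import bot
def cam(n):
    m=bot.camera_model(n); f=192/np.tan(np.radians(m['vertical_fov']/2))
    return np.array([[f,0,m['cx']],[0,f,m['cy']],[0,0,1]]),np.array(m['R']),np.array(m['t'])
def snap(n):
    c=cam(n); im=bot.camera(n); return im,c
def plane(c,uv,z):
    K,R,t=c; uv=np.atleast_2d(uv).astype(float)
    d=(R.T@np.linalg.inv(K)@np.c_[uv,np.ones(len(uv))].T).T; o=-R.T@t
    return (o+d*((z-o[2])/d[:,2])[:,None])[:,:2]
def proj(c,X):
    K,R,t=c; p=(K@(R@np.atleast_2d(X).T+t[:,None])).T; return p[:,:2]/p[:,2:]
def tri(c1,p1,c2,p2):
    P=[c[0]@np.c_[c[1],c[2]] for c in(c1,c2)]
    X=cv2.triangulatePoints(P[0],P[1],np.float64(p1).reshape(2,1),np.float64(p2).reshape(2,1)); return (X[:3]/X[3])[:,0]
def hsv(im): return cv2.cvtColor(im,cv2.COLOR_RGB2HSV)
def blobs(mask,amin):
    n,l,s,c=cv2.connectedComponentsWithStats(mask.astype(np.uint8)*255)
    return [(l==i,s[i,4],c[i]) for i in range(1,n) if s[i,4]>=amin]
def rect(c,mask,z):
    """min-area rectangle of a mask laid on the plane z: centre, sides(mm), heading of long side (deg)"""
    cs,_=cv2.findContours(mask.astype(np.uint8),cv2.RETR_EXTERNAL,cv2.CHAIN_APPROX_NONE)
    k=max(cs,key=cv2.contourArea)[:,0]
    w=plane(c,k,z)*1000
    (x,y),(a,b),th=cv2.minAreaRect(w.astype(np.float32))
    if a<b: a,b,th=b,a,th+90
    return np.round([x,y,a,b,(th+90)%180-90],1)
E
python3 - <<'E'
from h import *
np.set_printoptions(suppress=True)
D={}
for n in('scene','side'):
    im=cv2.imread(f'pics/{n}0.png')[:,:,::-1].copy(); c=cam(n); h=hsv(im); D[n]=(im,c,h)
    am=(h[...,0]>=5)&(h[...,0]<=14)&(h[...,1]>170)&(h[...,2]>90)
    print(n)
    for m,a,q in blobs(am,15): print(' amber',a,q.round(1),rect(c,m,.016))
    bl=(h[...,0]>=105)&(h[...,0]<=122)&(h[...,1]>120)
    for m,a,q in blobs(bl,400): print(' blue',a,q.round(1),rect(c,m,.034))
    bk=(h[...,2]<28)
    for m,a,q in blobs(bk,400): print(' black',a,q.round(1),rect(c,m,.002))
    rd=((h[...,0]<5)|(h[...,0]>174))&(h[...,1]>150)&(h[...,2]>90)
    for m,a,q in blobs(rd,20): print(' red',a,q.round(1))
s=.64
for nm,a,b in [('cellA',(281,254),(474,465)),('cellB',(305,285),(453,408)),('cellC',(346,273),(402,416)),('tip',(464,418),(375,188)),('oil top',(322,226),(417,457)),('pinL',(417,373),(379,277)),('pinR',(342,313),(422,341)),('handle',(377,335),(401,301)),('dish',(440,259),(289,412)),('magn',(253,354),(511,341)),('driver tip',(337,499),(459,228)),('driver butt',(314,430),(466,266))]:
    print(nm,tri(D['scene'][1],np.array(a)*s,D['side'][1],np.array(b)*s).round(3))
im=D['scene'][0][:,:,::-1]
cv2.imwrite('pics/crop1.png',cv2.resize(im[130:330,130:330],(600,600),interpolation=cv2.INTER_CUBIC))
E
```

```text
scene
 amber 43 [175.5 141.9] [ 576.8 -507.2   41.8   22.4   36.1]
 amber 23 [206.2 149.7] [ 505.4 -410.8   24.6   18.3  -30. ]
 amber 26 [179.5 161. ] [ 612.8 -394.3   24.8   16.4   66. ]
 amber 25 [147.7 168. ] [ 717.5 -409.3   33.2   11.   -30.1]
 amber 29 [220.6 173.3] [ 527.3 -266.1   28.8   15.2   78.3]
 amber 32 [194.3 180.8] [ 617.  -271.5   33.    13.   -85.5]
 blue 1083 [128.3 143.4] [ 729.2 -557.1  201.7  118.6  -72.9]
 blue 3075 [242.2 224.1] [592.  -18.7 242.8 200.3 -80.7]
 black 1314 [242.9  24.2] [ -219.7 -1432.1   590.5   225.2    58.3]
 black 4781 [374.8 300.7] [430.3 348.  273.6 233.8  81.2]
 red 66 [175.3 143.3]
 red 78 [296.5 266.8]
 red 215 [203.  283.9]
side
 amber 70 [289.6 259.2] [ 614.3 -273.6   36.1   18.2  -81. ]
 amber 68 [257.3 264.7] [ 524.  -268.6   35.2   17.    79. ]
 amber 82 [343.9 291.1] [ 714.9 -411.5   36.1   17.   -38.6]
 amber 88 [303.2 295.6] [ 609.6 -396.    36.2   18.4   80.2]
 amber 57 [266.6 300.1] [ 516.2 -381.5   28.    20.8  -15.8]
 amber 147 [305.3 338.4] [ 573.6 -509.1   39.8   21.8   33. ]
 blue 2726 [76.  78.3] [  22.  1011.   644.6
[... 166 characters left out ...]
5 -586.5  174.5  112.5  -72.9]
 black 628 [97.6 51.3] [ 111.1 1268.1  574.1  117.3  -85.3]
 black 456 [ 9.9 88. ] [-274.4 1039.2  238.5   96.7  -81.9]
 black 437 [173.1 104.3] [418.3 666.4 171.3  90.4  -0.1]
 black 2537 [188.1 149. ] [428.4 341.9 270.9 232.8  81.1]
 red 807 [ 93.9 116.1]
 red 33 [239.8 120.4]
 red 107 [297.6 164.5]
 red 258 [304.8 340.7]
cellA [ 0.611 -0.397  0.008]
cellB [ 0.615 -0.274  0.008]
cellC [ 0.524 -0.267  0.008]
tip [0.614 0.273 0.129]
oil top [ 0.516 -0.387  0.053]
pinL [0.571 0.079 0.036]
pinR [ 0.605 -0.127  0.036]
handle [ 0.59  -0.024  0.052]
dish [ 0.334 -0.207  0.012]
magn [ 0.781 -0.142  0.001]
driver tip [0.801 0.226 0.012]
driver butt [0.77  0.088 0.013]
```

View pics/crop1.png

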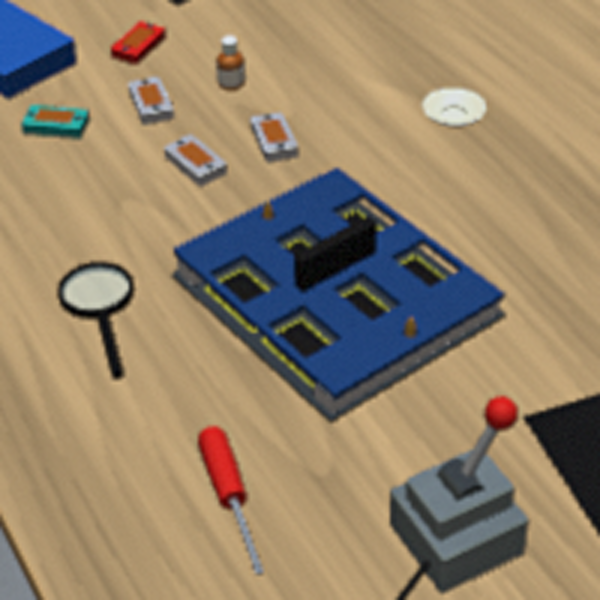

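The crop confirms the choice: blue windowed plate with a black rib and both pins through it, and three grey alloy cells with amber windows. The red and turquoise ones are decoys. Tray is at about (589,-24) mm, yaw about 9.2°. I'll move above the cover.

```bash
python3 -m crank '[[[0.75,-1,0,0,0,0.207],[0.75,-1,0,0,0,0.207],[0.75,-1,0,0,0,0.207],[0.75,-1,0,0,0,0.207],[0.75,-1,0,0,0,0.207],[0.75,-1,0,0,0,0.207],[0.75,-1,0,0,0,0.207],[0.75,-1,0,0,0,0.207],[0.75,-1,0,0,0,0.207],[0.75,-1,0,0,0,0.207],[0.75,-1,0,0,0,0.207],[0.75,-1,0,0,0,0.207],[0.75,-1,0,0,0,0.207],[0.75,-1,0,0,0,0.207],[0.75,-1,0,0,0,0.207],[0.75,-1,0,0,0,0.207],[0.75,-1,0,0,0,0.207],[0.75,-1,0,0,0,0.207],[0.75,-1,0,0,0,0.207],[0.75,-1,0,0,0,0.207]]]' 0.6 60
python3 -c "
from workcell import bot
print(bot.get_obs()['q'])"
```

```text
time: 1.77
ee_pos: [0.4822, 0.1179, 0.2212]
tcp_rot: [-180.0, -0.0, -170.8]
wrist_force: [0.5, -0.1, 0.1]
opening: 0.0511
grasp_force: 0.0
[ 1.37392427e+01 -2.33734066e+00  2.59288841e+00  9.49566193e+01
  8.53918353e-04  4.50622176e+00]
```

```bash
python3 -m crank '[[[0.6,-0.88,0,0,0,0],[0.6,-0.88,0,0,0,0],[0.6,-0.88,0,0,0,0],[0.6,-0.88,0,0,0,0],[0.6,-0.88,0,0,0,0],[0.6,-0.88,0,0,0,0],[0.6,-0.88,0,0,0,0],[0.6,-0.88,0,0,0,0],[0,0,0,0,0,0],[0,0,0,0,0,0],[0,0,0,0,0,0]]]'
python3 - <<'E'
from h import *
im,c=snap('wrist'); cv2.imwrite('pics/w1.png',im[:,:,::-1])
print(c[1].round(3),(-c[1].T@c[2]).round(3))
h=hsv(im); bl=(h[...,0]>=105)&(h[...,0]<=122)&(h[...,1]>120)
for m,a,q in blobs(bl,400): print(' blue',a,q.round(1),rect(c,m,.034))
print(proj(c,[[.571,.079,.05],[.605,-.127,.05],[.59,-.024,.074]]))
E
```

```text
time: 2.68
ee_pos: [0.5774, -0.0214, 0.2212]
tcp_rot: [180.0, -0.0, -170.8]
wrist_force: [-0.7, -0.3, 0.0]
opening: 0.0514
grasp_force: 0.0
[[-0.159  0.987  0.   ]
 [ 0.94   0.152  0.306]
 [ 0.302  0.049 -0.952]] [ 0.499 -0.034  0.374]
 blue 30255 [253.3 160.4] [586.  -23.1 243.2 198.3 -80.8]
[[356.67055477 177.43155509]
 [147.52155756 178.18040876]
 [251.43541717 186.70756785]]
```

View pics/w1.png

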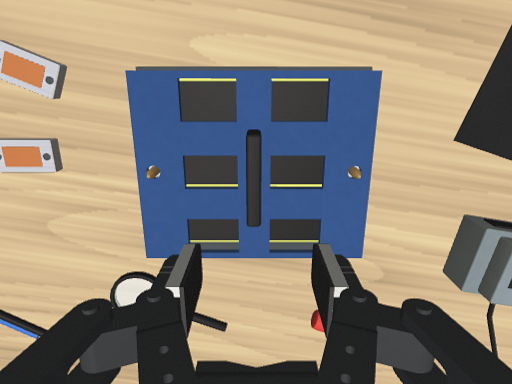

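The wrist view shows the cover with the handle rib from (254,130) to (254,226), pins at (153,172) and (354,172), and two cells at left. Next I'll take precise positions of the pins, handle and cover from it.

```bash
python3 - <<'E'
from h import *
c=cam('wrist')
im=cv2.imread('pics/w1.png')[:,:,::-1].copy(); h=hsv(im)
br=(h[...,0]>=10)&(h[...,0]<=25)&(h[...,1]>110); br[:150]=0; br[200:]=0; br[:,:130]=0;br[:,380:]=0
P=[q for m,a,q in blobs(br,8)]; print([ (m.sum(),q.round(1)) for m,a,q in blobs(br,8)])
for z in(.034,.042,.05):
    w=np.array([plane(c,q,z)[0] for q in P if q[1]<200]); print(z,w.round(4),(w.mean(0)).round(4), np.linalg.norm(w[0]-w[-1]).round(4), np.degrees(np.arctan2(*(w[0]-w[-1])[::-1])).round(2))
bk=(h[...,2]<45); bk[:,:235]=0;bk[:,275:]=0;bk[240:]=0;bk[:110]=0
m=max(blobs(bk,100),key=lambda b:b[1]); ys,xs=np.where(m[0]); print('handle px',xs.min(),xs.max(),ys.min(),ys.max())
for y in(ys.min(),ys.max()):print(plane(c,[254,y],.074).round(4),plane(c,[254,y],.034).round(4))
print('cells',[(q.round(1),rect(c,m,.016)) for m,a,q in blobs((h[...,0]>=5)&(h[...,0]<=14)&(h[...,1]>150)&(h[...,2]>120),300)])
E
```

```text
[(np.int64(93), array([152.2, 172.3])), (np.int64(91), array([354.7, 172.4]))]
0.034 [[ 0.6032 -0.1269]
 [ 0.5697  0.0815]] [ 0.5864 -0.0227] 0.2111 -80.85
0.042 [[ 0.6008 -0.1247]
 [ 0.568   0.0788]] [ 0.5844 -0.0229] 0.2062 -80.85
0.05 [[ 0.5983 -0.1225]
 [ 0.5663  0.0761]] [ 0.5823 -0.0232] 0.2012 -80.85
handle px 246 260 130 225
[[ 0.5379 -0.0296]] [[ 0.5431 -0.0291]]
[[ 0.628  -0.0152]] [[ 0.6452 -0.0127]]
cells [(array([22.2, 69.2]), array([ 523.2, -267.3,   39. ,   20.7,   77.2])), (array([ 21.3, 156. ]), array([ 613.3, -272.7,   38.6,   19.8,  -80.8]))]
```

```bash
python3 -m crank '[[[0.1,-0.02,-0.9,0,0,0],[0.1,-0.02,-0.9,0,0,0],[0.1,-0.02,-0.9,0,0,0],[0.1,-0.02,-0.9,0,0,0],[0,0,-0.9,0,0,0],[0,0,-0.9,0,0,0],[0,0,-0.9,0,0,0],[0,0,-0.9,0,0,0],[0,0,-0.8,0,0,0],[0,0,0,0,0,0],[0,0,0,0,0,0]]]'
python3 -m crank '[[[0,0,0,0,0,0],[0,0,0,0,0,0],[0,0,0,0,0,0],[0,0,0,0,0,0],[0,0,0,0,0,0],[0,0,0,0,0,0],[0,0,0,0,0,0],[0,0,0,0,0,0]]]' 0 90
```

```text
time: 3.65
ee_pos: [0.585, -0.0225, 0.0614]
tcp_rot: [180.0, -0.1, -170.8]
wrist_force: [-0.2, 0.3, 0.4]
opening: 0.0513
grasp_force: 0.0
time: 4.32
ee_pos: [0.5864, -0.0232, 0.0631]
tcp_rot: [-180.0, 0.1, -170.8]
wrist_force: [-1.9, 1.1, 5.9]
opening: 0.0068
grasp_force: 88.5
```

```bash
python3 -m crank '[[[0,0,0.3,0,0,0],[0,0,0.3,0,0,0],[0,0,0.5,0,0,0],[0,0,0.5,0,0,0],[0,0,0.5,0,0,0],[0,0,0.5,0,0,0],[0,0,0.5,0,0,0],[0,0,0,0,0,0],[0,0,0,0,0,0]]]'
python3 - <<'E'
from h import *
im,c=snap('wrist'); im2,_=snap('side')
cv2.imwrite('pics/w2.png',np.hstack([im,im2[90:280,180:340].repeat(2,0).repeat(2,1)[:384].copy()])[:,:,::-1] if 0 else np.hstack([cv2.resize(im,(400,300)),cv2.resize(im2[100:250,160:360],(400,300))])[:,:,::-1])
E
```

```text
time: 5.07
ee_pos: [0.5862, -0.0233, 0.1243]
tcp_rot: [-180.0, 0.1, -170.8]
wrist_force: [0.3, -0.3, -4.6]
opening: 0.0072
grasp_force: 88.3
```

View pics/w2.png

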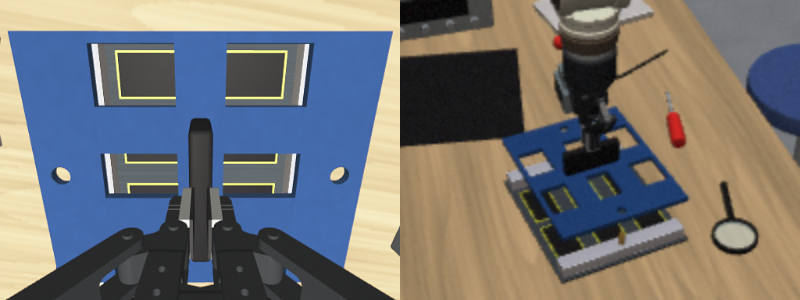

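Cover is held level, with all six tray places visible beneath it. Carry it to the mat.

```bash
python3 -m crank '[[[-0.5,0,0,0,0,0],[-1,0,0,0,0,0],[-1,0,0,0,0,0],[-1,0,0,0,0,0],[-1,0,0,0,0,0],[-1,0.3,0,0,0,0],[-1,0.5,0,0,0,0],[-1,0.8,0,0,0,0],[-0.5,1,0,0,0,0],[0,1,0,0,0,0],[0,1,0,0,0,0],[0,1,0,0,0,0],[0,1,0,0,0,0],[0,1,0,0,0,0],[0,1,0,0,0,0],[0,1,0,0,0,0],[0,1,0,0,0,0],[0,1,0,0,0,0],[0,1,0,0,0,0],[0,1,0,0,0,0]]]'
python3 -m crank '[[[0,1,0,0,0,0],[0,1,0,0,0,0],[0,1,0,0,0,0],[0,1,0,0,0,0],[0,0.5,0,0,0,0],[0,0,0,0,0,0],[0,0,-0.8,0,0,0],[0,0,-0.8,0,0,0],[0,0,-0.8,0,0,0],[0,0,-0.8,0,0,0],[0,0,-0.4,0,0,0],[0,0,-0.1,0,0,0],[0,0,0,0,0,0],[0,0,0,0,0,0]]]'
```

```text
time: 6.83
ee_pos: [0.4253, 0.2495, 0.1227]
tcp_rot: [-180.0, -0.1, -170.8]
wrist_force: [-0.3, 0.4, -4.4]
opening: 0.0071
grasp_force: 88.7
time: 8.0
ee_pos: [0.4261, 0.3386, 0.0504]
tcp_rot: [180.0, 0.0, -170.8]
wrist_force: [-0.4, -0.4, -4.5]
opening: 0.0074
grasp_force: 88.7
```

```bash
python3 -m crank '[[[0,0,-0.15,0,0,0],[0,0,-0.15,0,0,0],[0,0,-0.1,0,0,0],[0,0,-0.1,0,0,0],[0,0,-0.05,0,0,0],[0,0,-0.03,0,0,0],[0,0,0,0,0,0],[0,0,0,0,0,0]]]'
```

```text
time: 8.67
ee_pos: [0.4258, 0.3388, 0.0391]
tcp_rot: [180.0, 0.0, -170.8]
wrist_force: [-3.3, -2.8, 6.4]
opening: 0.0073
grasp_force: 93.3
```

```bash
python3 -m crank '[[[0,0,0,0,0,0],[0,0,0,0,0,0],[0,0,0,0,0,0],[0,0,0,0,0,0],[0,0,0,0,0,0],[0,0,0.5,0,0,0],[0,0,1,0,0,0],[0,0,1,0,0,0],[0,0,1,0,0,0],[0,0,1,0,0,0],[0,0,1,0,0,0],[0,0,1,0,0,0],[0,0,1,0,0,0],[0,0,1,0,0,0],[0,0,0,0,0,0]]]' 0.6 60
python3 - <<'E'
from h import *
np.set_printoptions(suppress=True)
im,c=snap('wrist')
h=hsv(im); bl=(h[...,0]>=105)&(h[...,0]<=122)&(h[...,1]>120)
for m,a,q in blobs(bl,400): print(' blue',a,q.round(1),rect(c,m,.010))
D={}
for n in('scene','side'):
    im,c=snap(n); h=hsv(im); cv2.imwrite(f'pics/{n}1.png',im[:,:,::-1])
    bl=(h[...,0]>=105)&(h[...,0]<=122)&(h[...,1]>120)
    for m,a,q in blobs(bl,1500): print(n,' blue',a,q.round(1),rect(c,m,.010))
    am=(h[...,0]>=5)&(h[...,0]<=14)&(h[...,1]>170)&(h[...,2]>90)
    for m,a,q in blobs(am,15): print(' amber',a,q.round(1),rect(c,m,.016))
E
```

```text
time: 9.92
ee_pos: [0.4266, 0.3394, 0.2129]
tcp_rot: [179.8, 0.3, -170.8]
wrist_force: [-0.3, -0.3, 0.9]
opening: 0.0511
grasp_force: 0.0
 blue 30016 [255.6 148.6] [425.8 338.7 244.7 200.7 -80.9]
scene  blue 5090 [373. 295.] [430.4 339.1 249.2 208.5 -80.6]
 amber 43 [175.5 141.9] [ 576.8 -507.2   41.8   22.4   36.1]
 amber 23 [206.  149.7] [ 506.7 -411.6   21.5   18.3  -30. ]
 amber 26 [179.5 161. ] [ 612.8 -394.3   24.8   16.4   66. ]
 amber 25 [147.6 168. ] [ 717.5 -409.3   33.2   11.   -30.1]
 amber 30 [220.7 173.4] [ 527.4 -265.6   29.8   15.2   78.3]
 amber 31 [194.3 180.7] [ 617.1 -272.    32.1   13.   -85.8]
side  blue 3121 [78.4 76.2] [  14.2 1062.6  661.1  255.6  -85.1]
side  blue 2573 [369.3 144.7] [1070.1  164.5  296.4  252.5   60.4]
side  blue 1688 [188.2 149.3] [427.  333.  256.  203.3 -81. ]
side  blue 3455 [377.4 350.1] [ 723.4 -575.8  179.   115.4  -72.9]
 amber 69 [289.6 259.2] [ 614.8 -273.6   36.    18.1  -82.9]
 amber 68 [257.3 264.8] [ 523.9 -268.6   35.2   17.3   79. ]
 amber 80 [343.9 291.1] [ 715.  -411.5   34.7   17.   -38.6]
 amber 87 [303.2 295.6] [ 609.6 -396.    36.2   18.4   80.2]
 amber 57 [266.6 300.1] [ 516.2 -381.5   28.    20.8  -15.8]
 amber 147 [305.3 338.4] [ 573.6 -509.1   39.8   21.8   33. ]
```

```bash
python3 -m crank '[[[0.16,-1,0,0,0,-0.53],[0.16,-1,0,0,0,-0.53],[0.16,-1,0,0,0,-0.53],[0.16,-1,0,0,0,-0.53],[0.16,-1,0,0,0,-0.53],[0.16,-1,0,0,0,-0.53],[0.16,-1,0,0,0,-0.53],[0.16,-1,0,0,0,-0.53],[0.16,-1,0,0,0,-0.53],[0.16,-1,0,0,0,-0.53],[0.16,-1,0,0,0,-0.53],[0.16,-1,0,0,0,-0.53],[0.16,-1,0,0,0,-0.53],[0.16,-1,0,0,0,-0.53],[0.16,-1,0,0,0,-0.53],[0.16,-1,0,0,0,-0.53],[0.16,-1,0,0,0,-0.53],[0.16,-1,0,0,0,-0.53],[0.16,-1,0,0,0,-0.53],[0.16,-1,0,0,0,-0.53]]]'
python3 -m crank '[[[0.16,-1,0,0,0,-0.53],[0.16,-1,0,0,0,-0.53],[0.16,-1,0,0,0,-0.53],[0.16,-1,0,0,0,-0.53],[0.16,-1,0,0,0,-0.53],[0.16,-1,0,0,0,-0.53],[0.16,-1,0,0,0,-0.53],[0.16,-1,0,0,0,-0.53],[0.16,-1,0,0,0,-0.53],[0.16,-1,0,0,0,-0.53],[0.1,-0.3,0,0,0,-0.5],[0,0,0,0,0,0],[0,0,0,0,0,0]]]'
cat >> h.py <<'E'
def cells(n='wrist',amin=300,z=.016,im=None,c=None):
    if im is None: im,c=snap(n)
    h=hsv(im); r=[]
    for m,a,q in blobs((h[...,0]>=5)&(h[...,0]<=14)&(h[...,1]>150)&(h[...,2]>110),amin):
        r.append((a,q.round(1),rect(c,m,z)))
    return im,c,r
E
python3 - <<'E'
from h import *
np.set_printoptions(suppress=True)
im,c,r=cells(); cv2.imwrite('pics/w3.png',im[:,:,::-1])
for x in r: print(x)
E
```

```text
time: 11.73
ee_pos: [0.4893, -0.0623, 0.2067]
tcp_rot: [-179.9, -0.1, 116.1]
wrist_force: [0.6, -0.9, -0.2]
opening: 0.0512
grasp_force: 0.0
time: 12.82
ee_pos: [0.5233, -0.2672, 0.2067]
tcp_rot: [-179.9, -0.0, 76.5]
wrist_force: [0.2, -1.7, 0.1]
opening: 0.0512
grasp_force: 0.0
(np.int32(558), array([451.6, 244. ]), array([ 714.3, -410.2,   38.7,   20.4,  -38.9]))
(np.int32(518), array([356.9, 250.9]), array([ 608.9, -395.1,   38.4,   20.2,   81.3]))
```

View pics/w3.png

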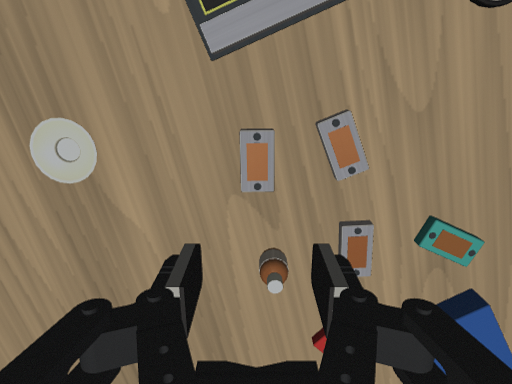

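The image shows cell C at (257,160), B at (345,147), A at (357,250), the oil bottle at (274,268), and the turquoise decoy at (452,243). The amber threshold needs loosening.

```bash
sed -i 's/(h\[...,0\]>=5)&(h\[...,0\]<=14)&(h\[...,1\]>150)&(h\[...,2\]>110)/(h[...,0]>=4)\&(h[...,0]<=15)\&(h[...,1]>145)\&(h[...,2]>110)/' h.py
python3 - <<'E'
from h import *
np.set_printoptions(suppress=True)
im=cv2.imread('pics/w3.png')[:,:,::-1].copy();c=cam('wrist'); h=hsv(im)
print(h[160,257],h[147,345],h[250,357],h[100,150])
for x in cells(im=im,c=c)[2]: print(x)
E
```

```text
[ 12 142 156] [ 12 147 151] [ 12 159 135] [ 18  83 148]
(np.int32(596), array([343.9, 148.6]), array([ 613.2, -272.1,   38.5,   20.6,  -80.7]))
(np.int32(558), array([451.6, 244. ]), array([ 714.9, -410.1,   38.8,   20.4,  -38.9]))
(np.int32(524), array([357. , 250.9]), array([ 609.3, -394.9,   38.4,   20.3,   81.3]))
```

```bash
sed -i 's/(h\[...,1\]>145)/(h[...,1]>120)/' h.py
python3 - <<'E'
from h import *
np.set_printoptions(suppress=True)
im=cv2.imread('pics/w3.png')[:,:,::-1].copy();c=cam('wrist')
for x in cells(im=im,c=c)[2]: print(x)
E
```

```text
(np.int32(783), array([343.6, 146.3]), array([ 613.4, -271.8,   39.2,   21.2,  -81.3]))
(np.int32(749), array([256.8, 161.5]), array([ 522.8, -267.1,   38.4,   21.2,   76.6]))
(np.int32(577), array([451.9, 243.9]), array([ 715.1, -409.9,   39.2,   20.6,  -38. ]))
(np.int32(545), array([357.1, 251. ]), array([ 609. , -395. ,   38.9,   21.6,   80.1]))
```

```bash
python3 -m crank '[[[0,0,-1,0,0,0],[0,0,-1,0,0,0],[0,0,-1,0,0,0],[0,0,-1,0,0,0],[0,0,-1,0,0,0],[0,0,-1,0,0,0],[0,0,-1,0,0,0],[0,0,-1,0,0,0],[0,0,-0.6,0,0,0],[0,0,-0.3,0,0,0],[0,0,-0.1,0,0,0],[0,0,0,0,0,0],[0,0,0,0,0,0]]]'
python3 -m crank '[[[0,0,0,0,0,0],[0,0,0,0,0,0],[0,0,0,0,0,0],[0,0,0,0,0,0],[0,0,0,0,0,0]]]' 0 40
```

```text
time: 13.95
ee_pos: [0.5243, -0.2675, 0.0291]
tcp_rot: [179.9, 0.0, 76.4]
wrist_force: [-0.3, -0.3, -0.0]
opening: 0.0513
grasp_force: 0.0
time: 14.37
ee_pos: [0.5238, -0.2674, 0.0281]
tcp_rot: [180.0, 0.0, 76.4]
wrist_force: [-0.6, -0.2, -0.2]
opening: -0.0001
grasp_force: 0.0
```

```bash
python3 - <<'E'
from h import *
np.set_printoptions(suppress=True)
im,c=snap('wrist'); im2,c2=snap('side'); cv2.imwrite('pics/w4.png',np.hstack([cv2.resize(im,(400,300)),cv2.resize(im2[210:330,220:380],(400,300))])[:,:,::-1])
for x in cells('side',20)[2]: print(x)
E
```

```text
(np.int32(80), array([289.2, 259. ]), array([ 613.7, -272.7,   38.1,   19.7,  -81.9]))
(np.int32(66), array([257.3, 266.2]), array([ 523.7, -270.7,   31. ,   19. ,   74.6]))
(np.int32(95), array([343.7, 290.8]), array([ 714.9, -410.2,   37.7,   19. ,  -38.6]))
(np.int32(102), array([303. , 295.7]), array([ 609.1, -395.4,   38.9,   20.1,   79.1]))
(np.int32(61), array([265.9, 299. ]), array([ 515.8, -378. ,   29.6,   23.4,  -23.3]))
(np.int32(156), array([305.2, 338.4]), array([ 573.5, -509. ,   40.8,   22.9,   33.7]))
```

View pics/w4.png

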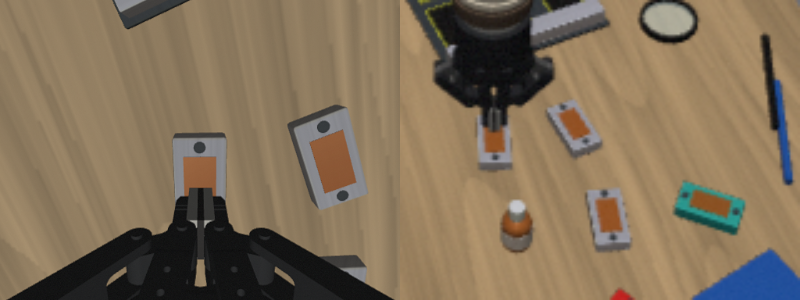

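Fingers shut just above cell C and it hasn't moved. Reopen and go lower, watching the force.

```bash
python3 -m crank '[[[0,0,0,0,0,0],[0,0,0,0,0,0],[0,0,0,0,0,0],[0,0,0,0,0,0],[0,0,0,0,0,0],[0,0,-0.2,0,0,0],[0,0,-0.2,0,0,0],[0,0,-0.1,0,0,0],[0,0,-0.1,0,0,0],[0,0,0,0,0,0],[0,0,0,0,0,0]]]' 0.6 40
python3 -m crank '[[[0,0,-0.1,0,0,0],[0,0,0,0,0,0]]]'
python3 -m crank '[[[0,0,-0.1,0,0,0],[0,0,0,0,0,0]]]'
```

```text
time: 15.43
ee_pos: [0.5236, -0.2673, 0.0157]
tcp_rot: [-180.0, -0.0, 76.4]
wrist_force: [0.0, 0.5, -0.4]
opening: 0.0512
grasp_force: 0.0
time: 15.6
ee_pos: [0.5237, -0.2673, 0.0137]
tcp_rot: [-180.0, 0.0, 76.4]
wrist_force: [-0.2, -0.4, -0.6]
opening: 0.0514
grasp_force: 0.0
time: 15.77
ee_pos: [0.5237, -0.2672, 0.0116]
tcp_rot: [-180.0, -0.0, 76.4]
wrist_force: [-0.1, -0.4, -0.3]
opening: 0.0511
grasp_force: 0.0
```

```bash
python3 -m crank '[[[0,0,0,0,0,0],[0,0,0,0,0,0],[0,0,0,0,0,0],[0,0,0,0,0,0]]]' 0 50
```

```text
time: 16.1
ee_pos: [0.5238, -0.2673, 0.0119]
tcp_rot: [180.0, -0.0, 76.4]
wrist_force: [-0.1, -0.2, -0.1]
opening: 0.0031
grasp_force: 0.0
```

```bash
python3 - <<'E'
from h import *
np.set_printoptions(suppress=True)
o=bot.get_obs();print(o['opening'],o['grasp_force'],o['ee_pos'],o['q'])
im,c=snap('wrist'); im2,c2=snap('side'); cv2.imwrite('pics/w5.png',np.hstack([cv2.resize(im,(400,300)),cv2.resize(im2[210:330,220:380],(400,300))])[:,:,::-1])
print(proj(c,[o['ee_pos'],o['ee_pos']+[0,0,-.019]]),proj(c2,[o['ee_pos']]))
E
```

```text
0.0031427881029947825 0.0 [ 0.52377222 -0.26729354  0.01192873] [-27.0374724   11.2867599   -6.14180907  72.56927531   0.00231315
  76.55360483]
[[257.80878165 246.35635451]
 [257.68347111 230.62422799]] [[257.20565694 265.43472973]]
```

View pics/w5.png

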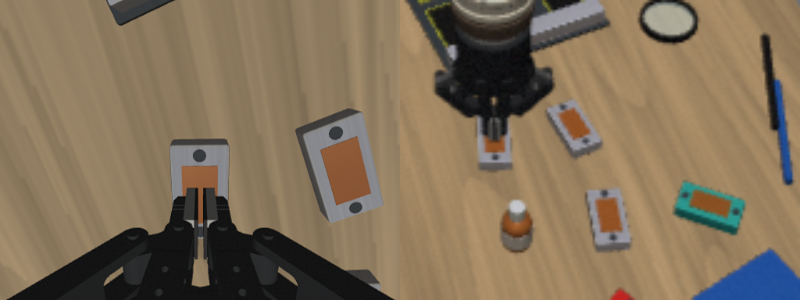

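The tips are still above the cell, so they sit less far ahead of the reported TCP than stated. I'll feel for the bench.

```bash
python3 -m crank '[[[0,0,0,0,0,0],[0,0,0,0,0,0],[0,0,0,0,0,0],[0,0,0,0,0,0],[0,0,-0.1,0,0,0],[0,0,-0.1,0,0,0],[0,0,0,0,0,0]]]' 0.6 40
python3 -m crank '[[[0,0,-0.1,0,0,0],[0,0,0,0,0,0]]]'
python3 -m crank '[[[0,0,-0.1,0,0,0],[0,0,0,0,0,0]]]'
```

```text
time: 16.78
ee_pos: [0.5235, -0.2672, 0.0073]
tcp_rot: [-180.0, -0.0, 76.4]
wrist_force: [-0.2, -0.1, -0.2]
opening: 0.0517
grasp_force: 0.0
time: 16.95
ee_pos: [0.5236, -0.2672, 0.0054]
tcp_rot: [-180.0, -0.0, 76.4]
wrist_force: [-1.4, 0.4, 0.1]
opening: 0.0514
grasp_force: 0.0
time: 17.12
ee_pos: [0.5236, -0.2672, 0.0035]
tcp_rot: [-180.0, -0.0, 76.4]
wrist_force: [-1.3, -0.3, -0.5]
opening: 0.0515
grasp_force: 0.0
```

```bash
python3 -m crank '[[[0,0,0,0,0,0],[0,0,0,0,0,0],[0,0,0,0,0,0],[0,0,0,0,0,0],[0,0,0,0,0,0]]]' 0 40
```

```text
time: 17.53
ee_pos: [0.5239, -0.2674, 0.0042]
tcp_rot: [180.0, 0.0, 76.4]
wrist_force: [-0.8, -0.1, 3.0]
opening: 0.0331
grasp_force: 39.8
```

```bash
python3 -m crank '[[[0,0,0,0,0,0],[0,0,0,0,0,0],[0,0,0,0,0,0],[0,0,-0.1,0,0,0],[0,0,-0.1,0,0,0],[0,0,0,0,0,0]]]' 0.6 40
python3 -m crank '[[[0,0,-0.1,0,0,0],[0,0,0,0,0,0]]]'
python3 -m crank '[[[0,0,0,0,0,0],[0,0,0,0,0,0],[0,0,0,0,0,0],[0,0,0,0,0,0],[0,0,0,0,0,0]]]' 0 40
```

```text
time: 18.03
ee_pos: [0.5235, -0.2671, -0.0008]
tcp_rot: [-180.0, -0.0, 76.4]
wrist_force: [0.2, 0.2, 0.4]
opening: 0.0516
grasp_force: 0.0
time: 18.2
ee_pos: [0.5236, -0.2672, -0.0026]
tcp_rot: [-180.0, -0.0, 76.4]
wrist_force: [-0.1, -0.3, -0.3]
opening: 0.0513
grasp_force: 0.0
time: 18.62
ee_pos: [0.5239, -0.2674, -0.002]
tcp_rot: [180.0, 0.0, 76.4]
wrist_force: [0.0, 0.9, 1.1]
opening: 0.035
grasp_force: 40.4
```

Firm grip at 35 mm. Lift and carry C to the near-right place, (0.5244,-0.0786), yaw 99.15.

```bash
python3 -m crank '[[[0,0,0,0,0,0],[0,0,0,0,0,0],[0,0,0.4,0,0,0],[0,0,0.8,0,0,0],[0,0,1,0,0,0],[0,0,1,0,0,0],[0,0,1,0,0,0],[0,0,0,0,0,0]]]' 0 70
python3 -m crank '[[[0,0.95,0,0,0,0.33],[0,0.95,0,0,0,0.33],[0,0.95,0,0,0,0.33],[0,0.95,0,0,0,0.33],[0,0.95,0,0,0,0.33],[0,0.95,0,0,0,0.33],[0,0.95,0,0,0,0.33],[0,0.95,0,0,0,0.33],[0,0.95,0,0,0,0.33],[0,0.9,0,0,0,0.34],[0,0,0,0,0,0],[0,0,0,0,0,0]]]'
```

```text
time: 19.28
ee_pos: [0.5252, -0.2681, 0.0865]
tcp_rot: [179.7, 0.1, 76.4]
wrist_force: [1.3, -0.1, -0.8]
opening: 0.0337
grasp_force: 69.7
time: 20.28
ee_pos: [0.5235, -0.0777, 0.0815]
tcp_rot: [-180.0, -0.0, 99.2]
wrist_force: [-1.1, -0.8, -1.1]
opening: 0.0335
grasp_force: 69.7
```

```bash
python3 -m crank '[[[0.05,-0.05,-0.7,0,0,0],[0,0,-0.9,0,0,0],[0,0,-0.9,0,0,0],[0,0,-0.7,0,0,0],[0,0,-0.3,0,0,0],[0,0,0,0,0,0],[0,0,-0.1,0,0,0],[0,0,0,0,0,0]]]'
python3 -m crank '[[[0,0,-0.1,0,0,0],[0,0,0,0,0,0]]]'
```

```text
time: 20.95
ee_pos: [0.5252, -0.0797, 0.0105]
tcp_rot: [179.9, 0.0, 99.1]
wrist_force: [-0.1, -0.2, -0.6]
opening: 0.0338
grasp_force: 69.8
time: 21.12
ee_pos: [0.5251, -0.0794, 0.0083]
tcp_rot: [180.0, 0.0, 99.2]
wrist_force: [-0.6, 1.2, -0.6]
opening: 0.0339
grasp_force: 69.8
```

```bash
python3 -m crank '[[[0,0,-0.1,0,0,0],[0,0,0,0,0,0]]]'
python3 -m crank '[[[0,0,-0.1,0,0,0],[0,0,0,0,0,0],[0,0,0,0,0,0]]]'
```

```text
time: 21.28
ee_pos: [0.5248, -0.0793, 0.0059]
tcp_rot: [180.0, 0.0, 99.2]
wrist_force: [-0.1, -0.1, -0.7]
opening: 0.0342
grasp_force: 69.8
time: 21.53
ee_pos: [0.525, -0.0793, 0.0042]
tcp_rot: [180.0, 0.0, 99.2]
wrist_force: [-0.4, -0.0, 2.8]
opening: 0.0336
grasp_force: 70.1
```

```bash
python3 -m crank '[[[0,0,0,0,0,0],[0,0,0,0,0,0],[0,0,0,0,0,0],[0,0,0,0,0,0],[0,0,0.5,0,0,0],[0,0,1,0,0,0],[0,0,1,0,0,0],[0,0,1,0,0,0],[0,0,1,0,0,0],[0,0,1,0,0,0],[0,0,1,0,0,0],[0,0,1,0,0,0],[0,0,1,0,0,0],[0.4,-1,0,0,0,0],[0.4,-1,0,0,0,0],[0.4,-1,0,0,0,0],[0,0,0,0,0,0],[0,0,0,0,0,0]]]' 0.58 40
cat >> h.py <<'E'
T=np.array([.5864,-.0230]); YAW=np.radians(9.15)
def tray(xy): 
    d=np.asarray(xy)/1000-T; c,s=np.cos(YAW),np.sin(YAW); return (np.array([d[0]*c+d[1]*s,-d[0]*s+d[1]*c])*1000).round(1)
E
python3 - <<'E'
from h import *
np.set_printoptions(suppress=True)
im,c,r=cells(); cv2.imwrite('pics/w6.png',im[:,:,::-1])
for x in r: print(x,'if on tray:',tray(rect(c,np.zeros((1,1)),0)[:2]) if 0 else '')
for a,q,_ in r:
    print(q,'on tray floor:',tray(plane(c,q,.022)[0]*1000))
E
```

```text
time: 23.03
ee_pos: [0.5487, -0.14, 0.1741]
tcp_rot: [-180.0, -0.0, 99.1]
wrist_force: [-0.2, -0.1, 0.0]
opening: 0.0496
grasp_force: 0.0
(np.int32(1144), array([240.3,  99.8]), array([523.6, -79.2,  40. ,  21.8, -80.1])) if on tray: 
(np.int32(615), array([296.8, 297. ]), array([ 613.3, -272.9,   37.9,   21.5,  -80.9])) if on tray: 
[240.3  99.8] on tray floor: [-70.8 -44.7]
[296.8 297. ] on tray floor: [ -14.1 -246.4]
```

View pics/w6.png

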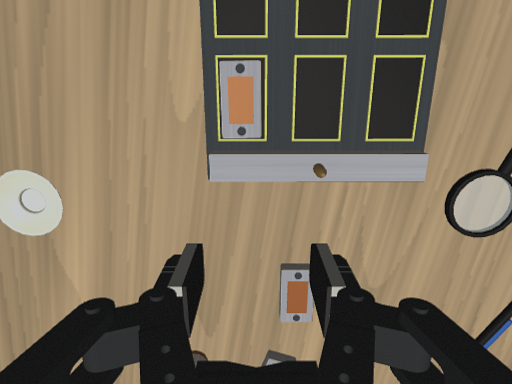

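C sits centred in its near-right outline at (240,100); B is at (297,297). Go to B.

```bash
python3 -m crank '[[[0.46,-0.94,0,0,0,0],[0.46,-0.94,0,0,0,0],[0.46,-0.94,0,0,0,0],[0.46,-0.94,0,0,0,0],[0.46,-0.94,0,0,0,0],[0.46,-0.94,0,0,0,0],[0.46,-0.94,0,0,0,0],[0,0,0,0,0,0],[0,0,0,0,0,0],[0,0,-1,0,0,0],[0,0,-1,0,0,0],[0,0,-1,0,0,0],[0,0,-1,0,0,0],[0,0,-1,0,0,0],[0,0,-1,0,0,0],[0,0,-0.5,0,0,0],[0,0,0,0,0,0],[0,0,0,0,0,0]]]'
python3 - <<'E'
from h import *
im,c,r=cells()
for x in r: print(x)
E
```

```text
time: 24.58
ee_pos: [0.613, -0.2701, 0.0446]
tcp_rot: [-180.0, -0.0, 99.2]
wrist_force: [-0.2, 0.3, 0.9]
opening: 0.0497
grasp_force: 0.0
(np.int32(2303), array([257.4, 227.1]), array([ 613.1, -272.6,   39. ,   21.8,  -80.8]))
```

```bash
python3 -m crank '[[[0,-0.1,-0.7,0,0,0],[0,0,-0.7,0,0,0],[0,0,-0.5,0,0,0],[0,0,-0.3,0,0,0],[0,0,-0.1,0,0,0],[0,0,0,0,0,0],[0,0,0,0,0,0]]]'
python3 -m crank '[[[0,0,0,0,0,0],[0,0,0,0,0,0],[0,0,0,0,0,0],[0,0,0,0,0,0],[0,0,0,0,0,0],[0,0,0,0,0,0]]]' 0 70
```

```text
time: 25.22
ee_pos: [0.6136, -0.2731, -0.0013]
tcp_rot: [180.0, 0.0, 99.2]
wrist_force: [-0.7, 0.4, 0.7]
opening: 0.0498
grasp_force: 0.0
time: 25.72
ee_pos: [0.6138, -0.2732, -0.0007]
tcp_rot: [179.9, 0.1, 99.2]
wrist_force: [0.1, 0.4, 6.6]
opening: 0.0334
grasp_force: 70.4
```

```bash
python3 -m crank '[[[0,0,0.4,0,0,0],[0,0,0.8,0,0,0],[0,0,1,0,0,0],[0,0,1,0,0,0],[0,0,1,0,0,0],[-0.12,0.98,0,0,0,0],[-0.12,0.98,0,0,0,0],[-0.12,0.98,0,0,0,0],[-0.12,0.98,0,0,0,0],[-0.12,0.98,0,0,0,0],[-0.12,0.98,0,0,0,0],[-0.12,0.98,0,0,0,0],[-0.12,0.98,0,0,0,0]]]'
python3 -m crank '[[[-0.11,0.98,0,0,0,0],[-0.11,0.98,0,0,0,0],[-0.11,0.98,0,0,0,0],[-0.11,0.98,0,0,0,0],[-0.11,0.98,0,0,0,0],[-0.11,0.98,0,0,0,0],[-0.11,0.98,0,0,0,0],[0,0,0,0,0,0],[0,0,0,0,0,0]]]'
```

```text
time: 26.8
ee_pos: [0.5937, -0.1152, 0.0823]
tcp_rot: [180.0, 0.0, 99.2]
wrist_force: [-0.4, -0.3, -0.7]
opening: 0.0334
grasp_force: 69.8
time: 27.55
ee_pos: [0.5785, 0.0219, 0.0823]
tcp_rot: [180.0, 0.0, 99.3]
wrist_force: [0.4, 0.3, -1.1]
opening: 0.0338
grasp_force: 69.8
```

```bash
python3 -m crank '[[[0.03,0,-0.8,0,0,0],[0,0,-0.9,0,0,0],[0,0,-0.9,0,0,0],[0,0,-0.7,0,0,0],[0,0,-0.25,0,0,0],[0,0,0,0,0,0],[0,0,-0.1,0,0,0],[0,0,0,0,0,0]]]'
python3 -m crank '[[[0,0,-0.1,0,0,0],[0,0,0,0,0,0]]]'
python3 -m crank '[[[0,0,-0.07,0,0,0],[0,0,0,0,0,0]]]'
```

```text
time: 28.22
ee_pos: [0.5797, 0.0208, 0.0098]
tcp_rot: [179.9, 0.0, 99.1]
wrist_force: [-0.5, 0.2, -1.2]
opening: 0.0335
grasp_force: 69.8
time: 28.38
ee_pos: [0.5795, 0.021, 0.0074]
tcp_rot: [179.9, 0.0, 99.2]
wrist_force: [-0.8, 0.0, -1.0]
opening: 0.0337
grasp_force: 69.8
time: 28.55
ee_pos: [0.5792, 0.0211, 0.0055]
tcp_rot: [180.0, -0.0, 99.2]
wrist_force: [0.2, 0.6, -1.0]
opening: 0.0334
grasp_force: 69.8
```

```bash
python3 -m crank '[[[0,0,-0.07,0,0,0],[0,0,0,0,0,0],[0,0,0,0,0,0]]]'
python3 -m crank '[[[0,0,0,0,0,0],[0,0,0,0,0,0],[0,0,0,0,0,0],[0,0,0,0,0,0],[0,0,0.5,0,0,0],[0,0,1,0,0,0],[0,0,1,0,0,0],[0,0,1,0,0,0],[0,0,1,0,0,0],[0,0,1,0,0,0],[0,0,1,0,0,0],[0,0,1,0,0,0],[0,0,0,0,0,0]]]' 0.58 40
python3 - <<'E'
from h import *
np.set_printoptions(suppress=True)
im,c,r=cells(); cv2.imwrite('pics/w7.png',im[:,:,::-1])
for a,q,_ in r: print(q,_, 'tray:',tray(plane(c,q,.022)[0]*1000))
for n in('side',):
  for x in cells(n,20)[2]: print(x)
E
```

```text
time: 28.8
ee_pos: [0.5793, 0.0211, 0.0053]
tcp_rot: [180.0, 0.0, 99.2]
wrist_force: [-3.8, -0.7, 6.8]
opening: 0.0334
grasp_force: 70.8
time: 29.88
ee_pos: [0.5806, 0.0211, 0.1592]
tcp_rot: [179.6, 0.0, 99.2]
wrist_force: [0.4, 0.8, 0.1]
opening: 0.05
grasp_force: 0.0
[253.9 173.7] [578.5  20.3  39.5  22.1 -80.9] tray: [-1.  46.3]
(np.int32(51), array([249.5, 191.3]), array([580.6,  27.8,  37.9,  19.6, -81.4]))
(np.int32(61), array([240.8, 216. ]), array([525.9, -73.7,  38.1,  19.8, -80.4]))
(np.int32(95), array([343.7, 290.8]), array([ 714.9, -410.2,   37.7,   19. ,  -38.6]))
(np.int32(101), array([303. , 295.8]), array([ 609.1, -395.5,   38.6,   20.1,   79.1]))
(np.int32(62), array([265.9, 299. ]), array([ 515.7, -377.8,   27.8,   26.6,  -31.8]))
(np.int32(158), array([305.3, 338.3]), array([ 573.5, -509. ,   40.8,   22.9,   33.7]))
```

```bash
python3 -m crank '[[[0.06,-1,0,0,0,-0.14],[0.06,-1,0,0,0,-0.14],[0.06,-1,0,0,0,-0.14],[0.06,-1,0,0,0,-0.14],[0.06,-1,0,0,0,-0.14],[0.06,-1,0,0,0,-0.14],[0.06,-1,0,0,0,-0.14],[0.06,-1,0,0,0,-0.14],[0.06,-1,0,0,0,-0.14],[0.06,-1,0,0,0,-0.14],[0.06,-1,0,0,0,-0.14],[0.06,-1,0,0,0,-0.14],[0.06,-1,0,0,0,-0.14],[0.06,-1,0,0,0,-0.14],[0.06,-1,0,0,0,-0.14],[0.06,-1,0,0,0,-0.14],[0.06,-1,0,0,0,-0.14],[0.06,-1,0,0,0,-0.14],[0.06,-1,0,0,0,-0.14],[0.06,-0.6,0,0,0,-0.14]]]'
python3 -m crank '[[[0,0,-1,0,0,0],[0,0,-1,0,0,0],[0,0,-1,0,0,0],[0,0,-1,0,0,0],[0,0,-1,0,0,0],[0,0,0,0,0,0],[0,0,0,0,0,0]]]'
python3 - <<'E'
from h import *
im,c,r=cells()
for x in r: print(x)
E
```

```text
time: 31.65
ee_pos: [0.6024, -0.3726, 0.1523]
tcp_rot: [-179.9, -0.0, 79.8]
wrist_force: [0.7, 0.8, 0.6]
opening: 0.0496
grasp_force: 0.0
time: 32.23
ee_pos: [0.6021, -0.3702, 0.0523]
tcp_rot: [-179.8, -0.1, 79.9]
wrist_force: [-0.6, -0.0, 1.6]
opening: 0.0496
grasp_force: 0.0
(np.int32(1963), array([446.7, 248. ]), array([ 714.6, -410.2,   39.6,   21.3,  -38.1]))
(np.int32(1968), array([275. , 252.4]), array([ 608.6, -395.3,   39.2,   21.6,   80. ]))
(np.int32(735), array([112.9, 283.3]), array([ 500.1, -399.7,   28.7,   22.9,  -41.4]))
```

```bash
python3 -m crank '[[[0.16,-0.6,0,0,0,0],[0.16,-0.6,0,0,0,0],[0,0,0,0,0,0],[0,0,-0.5,0,0,0],[0,0,-0.5,0,0,0],[0,0,-0.5,0,0,0],[0,0,0,0,0,0],[0,0,0,0,0,0]]]'
```

```text
time: 32.95
ee_pos: [0.6089, -0.394, 0.0227]
tcp_rot: [-179.9, -0.1, 79.9]
wrist_force: [0.0, -0.4, -0.2]
opening: 0.0495
grasp_force: 0.0
```

Reachable. Descend and grip.

```bash
python3 -m crank '[[[0,-0.04,-0.5,0,0,0],[0,0,-0.4,0,0,0],[0,0,-0.2,0,0,0],[0,0,-0.1,0,0,0],[0,0,0,0,0,0],[0,0,0,0,0,0]]]'
python3 -m crank '[[[0,0,0,0,0,0],[0,0,0,0,0,0],[0,0,0,0,0,0],[0,0,0,0,0,0],[0,0,0,0,0,0],[0,0,0,0,0,0]]]' 0 70
```

```text
time: 33.45
ee_pos: [0.6096, -0.3957, 0.0001]
tcp_rot: [180.0, 0.0, 79.9]
wrist_force: [-0.6, 0.6, 0.4]
opening: 0.0499
grasp_force: 0.0
time: 33.95
ee_pos: [0.61, -0.3959, 0.001]
tcp_rot: [179.9, 0.0, 79.9]
wrist_force: [-0.3, 0.8, 6.1]
opening: 0.0332
grasp_force: 70.3
```

```bash
python3 -m crank '[[[0,0,0.4,0,0,0],[0,0,0.8,0,0,0],[0,0.3,1,0,0,0],[0,0.7,1,0,0,0],[0,1,1,0,0,0],[0.15,1,0,0,0,0.16],[0.15,1,0,0,0,0.16],[0.15,1,0,0,0,0.16],[0.15,1,0,0,0,0.16],[0.15,1,0,0,0,0.16],[0.15,1,0,0,0,0.16],[0.15,1,0,0,0,0.16]]]'
python3 -m crank '[[[0.2,1,0,0,0,0.2],[0.2,1,0,0,0,0.2],[0.2,1,0,0,0,0.2],[0.2,1,0,0,0,0.2],[0.2,1,0,0,0,0.2],[0.2,1,0,0,0,0.2],[0.2,0.9,0,0,0,0.2],[0.1,0,0,0,0,0.2],[0,0,0,0,0,0],[0,0,0,0,0,0]]]'
```

```text
time: 34.95
ee_pos: [0.6304, -0.2147, 0.0842]
tcp_rot: [-180.0, -0.0, 87.7]
wrist_force: [0.5, -0.3, -0.2]
opening: 0.0331
grasp_force: 69.7
time: 35.78
ee_pos: [0.6604, -0.0781, 0.084]
tcp_rot: [-180.0, 0.0, 98.6]
wrist_force: [-0.4, 0.4, -1.0]
opening: 0.0331
grasp_force: 69.7
```

```bash
python3 -m crank '[[[0.06,0.55,0,0,0,0.04],[0.06,0.55,0,0,0,0.04],[0,0,0,0,0,0],[0,0,-0.8,0,0,0],[0,0,-0.9,0,0,0],[0,0,-0.9,0,0,0],[0,0,-0.7,0,0,0],[0,0,-0.3,0,0,0],[0,0,0,0,0,0],[0,0,0,0,0,0]]]'
python3 -m crank '[[[0,0,-0.1,0,0,0],[0,0,0,0,0,0]]]'
```

```text
time: 36.62
ee_pos: [0.663, -0.0557, 0.0126]
tcp_rot: [180.0, 0.0, 99.2]
wrist_force: [0.3, 0.4, -0.0]
opening: 0.0331
grasp_force: 69.7
time: 36.78
ee_pos: [0.6635, -0.0558, 0.011]
tcp_rot: [179.9, 0.0, 99.2]
wrist_force: [0.4, 0.8, -0.8]
opening: 0.0335
grasp_force: 69.7
```

```bash
python3 -m crank '[[[-0.03,0,-0.1,0,0,0],[0,0,-0.05,0,0,0],[0,0,0,0,0,0]]]'
python3 -m crank '[[[0,0,-0.07,0,0,0],[0,0,0,0,0,0]]]'
```

```text
time: 37.03
ee_pos: [0.6623, -0.0557, 0.0071]
tcp_rot: [180.0, 0.0, 99.2]
wrist_force: [0.3, -0.3, -1.2]
opening: 0.0328
grasp_force: 69.7
time: 37.2
ee_pos: [0.6624, -0.0557, 0.007]
tcp_rot: [180.0, 0.0, 99.2]
wrist_force: [-4.6, 0.7, 6.9]
opening: 0.0329
grasp_force: 70.7
```

```bash
python3 -m crank '[[[0,0,0,0,0,0],[0,0,0,0,0,0],[0,0,0,0,0,0],[0,0,0,0,0,0],[0,0,0.5,0,0,0],[0,0,1,0,0,0],[0,0,1,0,0,0],[0,0,1,0,0,0],[0,0,1,0,0,0],[0,0,1,0,0,0],[0,0,1,0,0,0],[0,0,1,0,0,0],[-0.8,0,1,0,0,0],[-0.8,0,1,0,0,0],[-0.8,0,1,0,0,0],[-0.8,0,1,0,0,0],[0,0,0,0,0,0],[0,0,0,0,0,0]]]' 0.6 60
python3 - <<'E'
from h import *
np.set_printoptions(suppress=True)
im,c,r=cells(); cv2.imwrite('pics/w8.png',im[:,:,::-1])
for a,q,_ in r: print(q,_, 'tray:',tray(plane(c,q,.022)[0]*1000))
im2,c2,r=cells('side',20); cv2.imwrite('pics/side2.png',im2[:,:,::-1])
for x in r: print(x)
cv2.imwrite('pics/v8.png',np.hstack([cv2.resize(im,(400,300)),cv2.resize(im2,(400,300))])[:,:,::-1])
E
```

```text
time: 38.7
ee_pos: [0.5985, -0.0558, 0.2382]
tcp_rot: [179.8, 0.1, 99.2]
wrist_force: [0.5, 0.3, -0.8]
opening: 0.0514
grasp_force: 0.0
[249.2  80.8] [577.8  22.2  38.2  21.4 -80.8] tray: [-0.9 46.4]
[187.5 166.3] [522.7 -80.7  38.9  21.7 -80.5] tray: [-70.9 -44.9]
[285.1 169.9] [633.7 -67.1  37.8  21.8 -80.9] tray: [ 39.  -49.1]
(np.int32(51), array([249.5, 191.3]), array([580.6,  27.8,  37.9,  19.6, -81.4]))
(np.int32(57), array([273.8, 206.1]), array([635.8, -60.2,  37.6,  19.9, -82. ]))
(np.int32(61), array([240.8, 216. ]), array([525.9, -73.7,  38.1,  19.8, -80.4]))
(np.int32(95), array([343.7, 290.8]), array([ 714.9, -410.2,   37.7,   19. ,  -38.6]))
(np.int32(61), array([266.1, 299.1]), array([ 516.7, -380.1,   28.1,   23.9,  -15.8]))
(np.int32(158), array([305.3, 338.3]), array([ 573.5, -509. ,   40.8,   22.9,   33.7]))
```

View pics/v8.png

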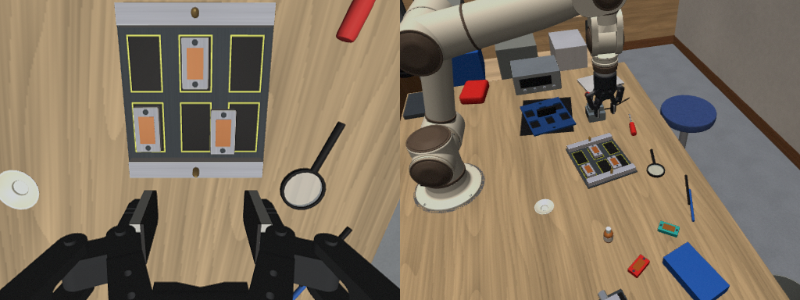

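B and C are fine, but A was knocked to tray (39,-49), still flat. No cells remain on the bench. Regrasp A.

```bash
python3 -m crank '[[[0.85,-0.24,-0.8,0,0,0],[0.85,-0.24,-0.8,0,0,0],[0,0,-1,0,0,0],[0,0,-1,0,0,0],[0,0,-1,0,0,0],[0,0,-1,0,0,0],[0,0,-1,0,0,0],[0,0,-1,0,0,0],[0,0,-0.8,0,0,0],[0,0,0,0,0,0],[0,0,0,0,0,0]]]'
python3 - <<'E'
from h import *
im,c,r=cells()
for a,q,_ in r: print(q,_,plane(c,q,.022).round(4))
E
```

```text
time: 39.72
ee_pos: [0.6315, -0.0652, 0.0659]
tcp_rot: [-179.8, -0.1, 99.2]
wrist_force: [0.7, -0.1, 0.4]
opening: 0.0511
grasp_force: 0.0
[186.6  50.5] [576.9  22.4  40.4  22.4 -80.8] [[0.5779 0.0229]]
[ 84.1 208.2] [520.6 -81.9  40.8  22.4 -80.4] [[ 0.5234 -0.0784]]
[260.  214.7] [633.3 -68.1  40.4  22.4 -80.7] [[ 0.6328 -0.065 ]]
```

```bash
python3 -m crank '[[[0.05,0,-0.9,0,0,0],[0,0,-0.9,0,0,0],[0,0,-0.7,0,0,0],[0,0,-0.3,0,0,0],[0,0,-0.15,0,0,0],[0,0,0,0,0,0],[0,0,0,0,0,0]]]'
python3 -m crank '[[[0,0,0,0,0,0],[0,0,0,0,0,0],[0,0,0,0,0,0],[0,0,0,0,0,0],[0,0,0,0,0,0],[0,0,0,0,0,0]]]' 0 70
```

```text
time: 40.35
ee_pos: [0.634, -0.0654, 0.01]
tcp_rot: [179.9, 0.0, 99.2]
wrist_force: [-0.7, 0.5, 0.2]
opening: 0.0511
grasp_force: 0.0
time: 40.85
ee_pos: [0.6341, -0.0654, 0.0106]
tcp_rot: [179.9, 0.0, 99.2]
wrist_force: [-0.9, 0.1, 6.5]
opening: 0.0311
grasp_force: 68.7
```

```bash
python3 -m crank '[[[0,0,0.4,0,0,0],[0,0,0.8,0,0,0],[0,0,0,0,0,0],[0.5,0.15,0,0,0,0],[0.5,0.15,0,0,0,0],[0.4,0.15,0,0,0,0],[0,0,0,0,0,0],[0,0,-0.5,0,0,0],[0,0,-0.4,0,0,0],[0,0,0,0,0,0],[0,0,0,0,0,0]]]'
```

```text
time: 41.77
ee_pos: [0.6602, -0.0564, 0.0134]
tcp_rot: [-179.9, -0.0, 99.2]
wrist_force: [0.2, -0.2, -0.6]
opening: 0.03
grasp_force: 69.3
```

```bash
python3 -m crank '[[[0.12,0.01,-0.08,0,0,0],[0,0,-0.05,0,0,0],[0,0,0,0,0,0]]]'
python3 -m crank '[[[0,0,-0.04,0,0,0],[0,0,0,0,0,0]]]'
```

```text
time: 42.02
ee_pos: [0.6639, -0.0562, 0.0121]
tcp_rot: [180.0, 0.0, 99.2]
wrist_force: [-0.1, -0.5, -1.2]
opening: 0.0301
grasp_force: 69.3
time: 42.18
ee_pos: [0.6638, -0.0561, 0.0113]
tcp_rot: [180.0, 0.0, 99.2]
wrist_force: [0.1, -0.2, -0.7]
opening: 0.03
grasp_force: 69.3
```

```bash
python3 -m crank '[[[0,0,-0.06,0,0,0],[0,0,0,0,0,0]]]'
python3 -m crank '[[[0,0,-0.04,0,0,0],[0,0,0,0,0,0]]]'
```

```text
time: 42.35
ee_pos: [0.6639, -0.0561, 0.0108]
tcp_rot: [180.0, 0.0, 99.2]
wrist_force: [-1.5, 0.1, 4.1]
opening: 0.0298
grasp_force: 72.6
time: 42.52
ee_pos: [0.664, -0.0562, 0.0107]
tcp_rot: [179.9, 0.0, 99.2]
wrist_force: [-3.5, 0.9, 8.4]
opening: 0.0302
grasp_force: 75.5
```

```bash
python3 -m crank '[[[0,0,0,0,0,0],[0,0,0,0,0,0],[0,0,0,0,0,0],[0,0,0,0,0,0],[0,0,0.5,0,0,0],[0,0,1,0,0,0],[0,0,1,0,0,0],[0,0,1,0,0,0],[0,0,1,0,0,0],[0,0,1,0,0,0],[0,0,1,0,0,0],[0,0,1,0,0,0],[-0.8,0,1,0,0,0],[-0.8,0,1,0,0,0],[-0.8,0,1,0,0,0],[-0.8,0,1,0,0,0],[0,0,0,0,0,0],[0,0,0,0,0,0]]]' 0.6 60
python3 - <<'E'
from h import *
np.set_printoptions(suppress=True)
im,c,r=cells(); cv2.imwrite('pics/w9.png',im[:,:,::-1])
for a,q,_ in r: print(q,_, 'tray:',tray(plane(c,q,.022)[0]*1000))
h=hsv(im)
br=(h[...,0]>=10)&(h[...,0]<=25)&(h[...,1]>110)
for m,a,q in blobs(br,15):
    if a<200: print('pin?',a,q.round(1),tray(plane(c,q,.04)[0]*1000))
im2,c2,r=cells('side',20); cv2.imwrite('pics/side3.png',im2[:,:,::-1])
h=hsv(im2); bl=(h[...,0]>=105)&(h[...,0]<=122)&(h[...,1]>120)
for m,a,q in blobs(bl,1500): print('blue',a,q.round(1),rect(c2,m,.010))
for x in r: print(x)
E
```

```text
time: 44.02
ee_pos: [0.5999, -0.0562, 0.2417]
tcp_rot: [179.8, 0.1, 99.2]
wrist_force: [0.1, 0.5, -0.2]
opening: 0.0514
grasp_force: 0.0
[247.9  80.1] [577.9  22.1  39.6  21.6 -80.8] tray: [-1.1 46.5]
[186.9 165. ] [522.7 -81.   39.   21.5 -80.3] tray: [-70.9 -44.8]
[311.5 165. ] [664.4 -57.6  37.8  21.8 -80.9] tray: [ 70.5 -44.9]
pin? 90 [247.8  15.8] [ -0.4 104.2]
pin? 70 [249.  218.5] [  -0.5 -102.9]
blue 2558 [369.3 144.6] [1069.9  164.2  297.2  252.5   60.4]
blue 1678 [188.1 149.3] [427.  333.1 256.2 203.3 -81. ]
blue 3455 [377.4 350.1] [ 723.4 -575.8  179.   115.4  -72.9]
(np.int32(51), array([249.5, 191.3]), array([580.6,  27.8,  37.9,  19.6, -81.4]))
(np.int32(55), array([282.3, 202.2]), array([666.1, -51.1,  37.9,  19.8, -80.8]))
(np.int32(61), array([240.8, 216. ]), array([525.9, -73.7,  38.1,  19.8, -80.4]))
(np.int32(94), array([343.8, 290.9]), array([ 714.9, -410.2,   37.6,   19. ,  -38.6]))
(np.int32(63), array([266.1, 299.1]), array([ 516.5, -379.3,   29.1,   25.4,  -23.3]))
(np.int32(157), array([305.3, 338.4]), array([ 573.5, -509. ,   40.8,   22.9,   33.7]))
```

All three cells are now centred. Go back to the cover.

```bash
python3 -m crank '[[[-0.43,0.98,0,0,0,0.65],[-0.43,0.98,0,0,0,0.65],[-0.43,0.98,0,0,0,0.65],[-0.43,0.98,0,0,0,0.65],[-0.43,0.98,0,0,0,0.65],[-0.43,0.98,0,0,0,0.65],[-0.43,0.98,0,0,0,0.65],[-0.43,0.98,0,0,0,0.65],[-0.43,0.98,0,0,0,0.65],[-0.43,0.98,0,0,0,0.65],[-0.43,0.98,0,0,0,0.65],[-0.43,0.98,0,0,0,0.65],[-0.43,0.98,0,0,0,0.65],[-0.43,0.98,0,0,0,0.65],[-0.43,0.98,0,0,0,0.65],[-0.43,0.98,0,0,0,0.65],[-0.43,0.98,0,0,0,0.65],[-0.43,0.98,0,0,0,0.65],[-0.43,0.98,0,0,0,0.65],[-0.43,0.98,0,0,0,0.65]]]'
python3 -m crank '[[[0,0,0,0,0,0],[0,0,0,0,0,0]]]'
python3 - <<'E'
from h import *
im,c=snap('wrist'); h=hsv(im); bl=(h[...,0]>=105)&(h[...,0]<=122)&(h[...,1]>120)
for m,a,q in blobs(bl,1500): print('blue',a,q.round(1),rect(c,m,.010))
E
```

```text
time: 45.78
ee_pos: [0.4273, 0.337, 0.2378]
tcp_rot: [-179.9, -0.1, -171.2]
wrist_force: [-0.7, 0.1, 0.3]
opening: 0.0514
grasp_force: 0.0
time: 45.95
ee_pos: [0.4274, 0.3367, 0.2378]
tcp_rot: [-179.9, -0.1, -171.4]
wrist_force: [-0.1, -0.2, 0.5]
opening: 0.0512
grasp_force: 0.0
blue 26198 [259.2 146.7] [425.8 338.7 244.7 200.8 -80.8]
```

```bash
python3 -m crank '[[[-0.07,0.1,-1,0,0,0.08],[0,0,-1,0,0,0],[0,0,-1,0,0,0],[0,0,-1,0,0,0],[0,0,-1,0,0,0],[0,0,-1,0,0,0],[0,0,-1,0,0,0],[0,0,-1,0,0,0],[0,0,-1,0,0,0],[0,0,-0.9,0,0,0],[0,0,-0.5,0,0,0],[0,0,0,0,0,0],[0,0,0,0,0,0]]]'
```

```text
time: 47.08
ee_pos: [0.4265, 0.3374, 0.0313]
tcp_rot: [-180.0, -0.0, -171.0]
wrist_force: [0.2, 0.6, -0.0]
opening: 0.0511
grasp_force: 0.0
```

```bash
python3 -m crank '[[[-0.03,0.07,-0.2,0,0,0.03],[0,0,0,0,0,0],[0,0,0,0,0,0]]]'
python3 -m crank '[[[0,0,0,0,0,0],[0,0,0,0,0,0],[0,0,0,0,0,0],[0,0,0,0,0,0],[0,0,0,0,0,0],[0,0,0,0,0,0],[0,0,0,0,0,0],[0,0,0,0,0,0]]]' 0 110
```

```text
time: 47.33
ee_pos: [0.4261, 0.3396, 0.028]
tcp_rot: [180.0, 0.1, -170.7]
wrist_force: [0.8, 0.5, -0.2]
opening: 0.0511
grasp_force: 0.0
time: 48.0
ee_pos: [0.4259, 0.3395, 0.028]
tcp_rot: [180.0, 0.0, -170.7]
wrist_force: [-1.3, -2.5, 5.7]
opening: 0.011
grasp_force: 108.9
```

```bash
python3 -m crank '[[[0,0,0.3,0,0,0],[0,0,0.6,0,0,0],[0,0,0.8,0,0,0],[0,0,0.8,0,0,0],[0,0,0.8,0,0,0],[0,0,0.7,0,0,0],[0,-0.5,0.2,0,0,0],[0,-1,0,0,0,0],[0,-1,0,0,0,0],[0,-1,0,0,0,0],[0,-1,0,0,0,0],[0,-1,0,0,0,0],[0,-1,0,0,0,0],[0,-1,0,0,0,0],[0,-1,0,0,0,0],[0,-1,0,0,0,0],[0,-1,0,0,0,0],[0,-1,0,0,0,0],[0,-1,0,0,0,0],[0,-1,0,0,0,0]]]'
```

```text
time: 49.67
ee_pos: [0.425, 0.0678, 0.1111]
tcp_rot: [-180.0, -0.0, -170.7]
wrist_force: [0.2, -0.5, -5.0]
opening: 0.0108
grasp_force: 108.1
```

```bash
python3 -m crank '[[[0.3,-1,0,0,0,0],[0.6,-1,0,0,0,0],[0.9,-1,0,0,0,0],[1,-0.5,0,0,0,0],[1,0,0,0,0,0],[1,0,0,0,0,0],[1,0,0,0,0,0],[1,0,0,0,0,0],[0.7,0,0,0,0,0],[0.3,0,0,0,0,0],[0,0,0,0,0,0],[0,0,0,0,0,0]]]'
```

```text
time: 50.67
ee_pos: [0.5809, -0.001, 0.1109]
tcp_rot: [180.0, -0.1, -170.7]
wrist_force: [-0.7, 0.5, -4.0]
opening: 0.0105
grasp_force: 108.2
```

```bash
python3 -m crank '[[[0.13,-0.55,0,0,0,0],[0.13,-0.55,0,0,0,0],[0,0,-0.6,0,0,0],[0,0,-0.6,0,0,0],[0,0,0,0,0,0],[0,0,0,0,0,0],[0,0,0,0,0,0]]]'
python3 - <<'E'
from h import *
o=bot.get_obs(); u=o['ee_pos'][2]-.026; print(o['ee_pos'],u)
im,c=snap('wrist'); h=hsv(im); cv2.imwrite('pics/w10.png',im[:,:,::-1])
bl=(h[...,0]>=105)&(h[...,0]<=122)&(h[...,1]>120)
for m,a,q in blobs(bl,1500): print('blue',a,q.round(1),rect(c,m,u+.008))
s=np.sin(YAW);k=np.cos(YAW)
for y in(-.105,.105):
    w=T+y*np.array([-s,k]); print('expected hole px (cover top)',proj(c,[[*w,u+.008]]),'pin top px',proj(c,[[*w,.05]]))
E
```

```text
time: 51.25
ee_pos: [0.5866, -0.0226, 0.0871]
tcp_rot: [180.0, -0.0, -170.7]
wrist_force: [0.1, 0.7, -4.0]
opening: 0.0107
grasp_force: 108.3
[ 0.58663109 -0.02255898  0.08707969] 0.061079694353144726
blue 88615 [256.  168.3] [576.  -24.4 244.2 178.5 -80.7]
expected hole px (cover top) [[ 66.67597862 232.62506969]] pin top px [[ 83.46639916 219.42116107]]
expected hole px (cover top) [[444.57322622 233.65233403]] pin top px [[427.91943631 220.37186821]]
```

View pics/w10.png

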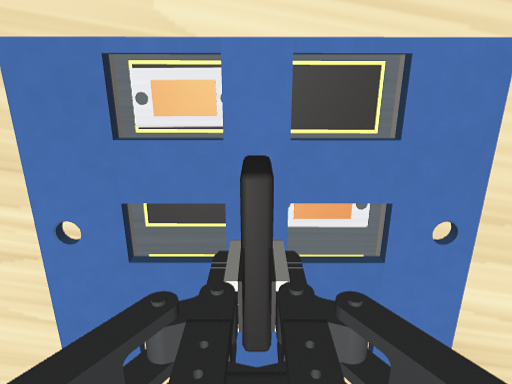

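Holes are at (68,232) and (445,232), within about 1 px of expected. Lower.

```bash
python3 -m crank '[[[0,-0.03,-0.4,0,0,0],[0,0,-0.4,0,0,0],[0,0,-0.3,0,0,0],[0,0,0,0,0,0],[0,0,0,0,0,0]]]'
python3 -m crank '[[[0,0,-0.2,0,0,0],[0,0,-0.1,0,0,0],[0,0,0,0,0,0]]]'
```

```text
time: 51.72
ee_pos: [0.5865, -0.0232, 0.0645]
tcp_rot: [180.0, -0.1, -170.7]
wrist_force: [1.0, 0.1, -3.9]
opening: 0.011
grasp_force: 108.3
time: 51.97
ee_pos: [0.5868, -0.0233, 0.0588]
tcp_rot: [180.0, -0.0, -170.7]
wrist_force: [0.0, 0.1, -5.0]
opening: 0.0108
grasp_force: 108.4
```

```bash
python3 -m crank '[[[0,0,-0.15,0,0,0],[0,0,-0.1,0,0,0],[0,0,0,0,0,0]]]'
python3 -m crank '[[[0,0,-0.08,0,0,0],[0,0,0,0,0,0],[0,0,0,0,0,0]]]'
```

```text
time: 52.22
ee_pos: [0.5867, -0.0233, 0.0537]
tcp_rot: [180.0, -0.0, -170.7]
wrist_force: [-0.2, 0.3, -4.3]
opening: 0.0108
grasp_force: 108.4
time: 52.47
ee_pos: [0.5869, -0.0233, 0.0526]
tcp_rot: [180.0, -0.0, -170.7]
wrist_force: [0.2, 0.4, -4.1]
opening: 0.0106
grasp_force: 108.4
```

```bash
python3 -m crank '[[[0,0,-0.06,0,0,0],[0,0,-0.04,0,0,0],[0,0,0,0,0,0],[0,0,0,0,0,0]]]'
```

```text
time: 52.8
ee_pos: [0.5872, -0.0233, 0.052]
tcp_rot: [-180.0, 0.1, -170.7]
wrist_force: [-4.1, 0.3, 4.9]
opening: 0.0107
grasp_force: 109.6
```

```bash
python3 -m crank '[[[0,0,0,0,0,0],[0,0,0,0,0,0],[0,0,0,0,0,0],[0,0,0,0,0,0],[0,0,0,0,0,0],[0,0,0.5,0,0,0],[0,0,1,0,0,0],[0,0,1,0,0,0],[0,0,1,0,0,0],[0,0,1,0,0,0],[0,0,1,0,0,0],[0,0,1,0,0,0],[0,0,1,0,0,0],[0,0,1,0,0,0],[0,0,1,0,0,0],[0,0,0,0,0,0]]]' 0.6 60
python3 -m crank '[[[-0.8,1,0,0,0,0],[-0.8,1,0,0,0,0],[-0.8,1,0,0,0,0],[-0.8,1,0,0,0,0],[-0.8,1,0,0,0,0],[-0.8,1,0,0,0,0],[-0.8,1,0,0,0,0],[0,1,0,0,0,0],[0,1,0,0,0,0],[0,1,0,0,0,0],[0,1,0,0,0,0],[0,0,0,0,0,0],[0,0,0,0,0,0]]]' 0
python3 - <<'E'
from h import *
im,c=snap('wrist'); cv2.imwrite('pics/w11.png',im[:,:,::-1])
h=hsv(im); rd=((h[...,0]<5)|(h[...,0]>174))&(h[...,1]>150)&(h[...,2]>80)
pw=[(a,q) for m,a,q in blobs(rd,30)]; print(pw)
B={}
for n in('scene','side'):
    i2,c2=snap(n); h=hsv(i2); rd=((h[...,0]<5)|(h[...,0]>174))&(h[...,1]>150)&(h[...,2]>80)
    B[n]=(c2,[(a,q.round(1)) for m,a,q in blobs(rd,15)]); print(n,B[n][1])
    bl=(h[...,0]>=105)&(h[...,0]<=122)&(h[...,1]>120)
    for m,a,q in blobs(bl,1500): print('blue',q.round(1),rect(c2,m,.034))
    cv2.imwrite(f'pics/{n}4.png',i2[:,:,::-1])
print(bot.get_obs()['ee_pos'])
K=lambda n,p:min(B[n][1],key=lambda b:np.hypot(*(b[1]-p)))[1]
a=K('scene',(296.5,266.8));b=K('side',(239.8,120.4))
print('tip scene+side',tri(B['scene'][0],a,B['side'][0],b))
for _,q in pw: 
    for n,p in(('scene',a),('side',b)): print('tri wrist+'+n,q.round(1),tri(c,q,B[n][0],p).round(4))
E
```

```text
time: 54.13
ee_pos: [0.5878, -0.0233, 0.2458]
tcp_rot: [-179.9, 0.3, -170.7]
wrist_force: [0.2, 0.1, 1.3]
opening: 0.051
grasp_force: 0.0
time: 55.22
ee_pos: [0.4747, 0.1972, 0.2406]
tcp_rot: [-180.0, -0.0, -170.6]
wrist_force: [-0.2, -1.1, 0.1]
opening: 0.0001
grasp_force: 0.0
[(np.int32(162), array([150.69753086, 351.47530864]))]
scene [(np.int32(79), array([174.8, 145. ])), (np.int32(85), array([296.5, 267. ])), (np.int32(221), array([203.2, 284.4]))]
blue [242.  223.9] [592.9 -19.8 244.1 200.3 -80.7]
side [(np.int32(847), array([ 94. , 116.6])), (np.int32(34), array([239.7, 120.5])), (np.int32(108), array([297.6, 164.6])), (np.int32(274), array([304.8, 341.1]))]
blue [78.5 76.3] [  22.2 1008.5  639.7  249.2  -85.1]
blue [369.2 144.6] [1051.5  135.3  289.   246.2   60.4]
blue [256.9 201.4] [586.9 -29.1 246.1 200.3 -80.8]
blue [377.4 350.1] [ 713.5 -586.5  174.5  112.5  -72.9]
[0.47496539 0.19600197 0.24081897]
tip scene+side [0.61339265 0.27093121 0.12867479]
tri wrist+scene [150.7 351.5] [0.6152 0.2147 0.1273]
tri wrist+side [150.7 351.5] [0.582  0.1432 0.2112]
```

View pics/w11.png

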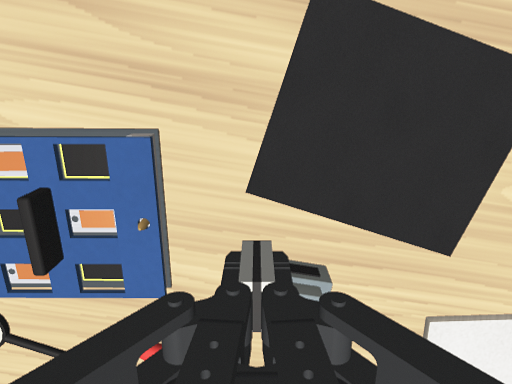

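The cover lies over the tray with the pin through its hole at (144,224), as at the start. Next I need the lamp's direction, from one combined crop.

```bash
python3 - <<'E'
from h import *
a=cv2.imread('pics/scene0.png')[250:340,250:317+3];b=cv2.imread('pics/side0.png')[110:170,225:271+1]
a=cv2.resize(a,None,fx=5,fy=5,interpolation=cv2.INTER_CUBIC);b=cv2.resize(b,None,fx=7.5,fy=7.5,interpolation=cv2.INTER_CUBIC)
print(a.shape,b.shape); cv2.imwrite('pics/lamp.png',np.hstack([a,b[:450]]))
E
```

```text
(450, 350, 3) (450, 352, 3)
```

View pics/lamp.png

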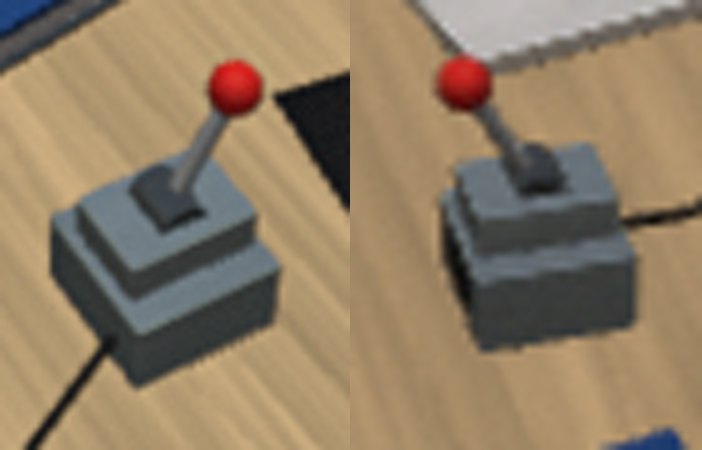

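```bash
python3 - <<'E'
from h import *
a,b=cam('scene'),cam('side')
p=tri(a,(284.4,289),b,(250.3,132.7)); t=np.array([.6137,.272,.1287]); print('pivot',p.round(4),'dir',np.degrees(np.arctan2(*(p-t)[1::-1])).round(1),np.linalg.norm(p-t))
for c,q in((a,[(277.4,327.4),(305.2,315)]),(b,[(242.6,156.7),(262.5,153.3)])):
    w=plane(c,q,0);d=w[1]-w[0];print(w.round(3),np.degrees(np.arctan2(d[1],d[0])).round(1),np.linalg.norm(d))
E
```

```text
pivot [0.6466 0.2711 0.0721] dir -1.6 0.06541707544501568
[[0.684 0.309]
 [0.608 0.313]] 177.2 0.07594992323007799
[[0.609 0.232]
 [0.684 0.231]] -0.6 0.07459225789780295
```

Pivot is at (0.647,0.271) and the push direction is about +x. Approach with shut fingers.

```bash
python3 -m crank '[[[0.9,0.75,0,0,0,-0.3],[0.9,0.75,0,0,0,-0.3],[0.9,0.75,0,0,0,-0.3],[0.9,0.75,0,0,0,-0.3],[0.9,0.75,0,0,0,-0.25],[0,0,0,0,0,0],[0,0,-1,0,0,0],[0,0,-1,0,0,0],[0,0,-1,0,0,0],[0,0,-1,0,0,0],[0,0,-1,0,0,0],[0,0,-1,0,0,0],[0,0,-0.4,0,0,0],[0,0,0,0,0,0],[0,0,0,0,0,0]]]' 0 60
```

```text
time: 56.62
ee_pos: [0.565, 0.2711, 0.1134]
tcp_rot: [180.0, 0.0, 179.3]
wrist_force: [0.0, -0.4, 0.3]
opening: 0.0
grasp_force: 0.0
```

```bash
python3 -m crank '[[[0.5,0,0,0,0,0],[0.5,0,0,0,0,0],[0.4,0,0,0,0,0],[0.4,0,0,0,0,0],[0.4,0,0,0,0,0],[0.4,0,0,0,0,0],[0.4,0,0,0,0,0],[0.4,0,0,0,0,0],[0.3,0,0,0,0,0],[0.3,0,0,0,0,0],[0,0,0,0,0,0]]]'
python3 -m crank '[[[0.25,0,0,0,0,0],[0.25,0,0,0,0,0],[0,0,0,0,0,0]]]'
python3 - <<'E'
from h import *
B={}
for n in('scene','side'):
    i2,c2=snap(n); h=hsv(i2); rd=((h[...,0]<5)|(h[...,0]>174))&(h[...,1]>150)&(h[...,2]>80)
    print(n,[(a,q.round(1)) for m,a,q in blobs(rd,8)])
    for x in (0,.5,.8,1): 
        th=x-.52; print(x,proj(c2,[[.6466+.068*np.sin(th),.2715,.07+.068*np.cos(th)]]).round(1))
E
```

```text
time: 57.53
ee_pos: [0.646, 0.2715, 0.1121]
tcp_rot: [-180.0, -0.0, 179.3]
wrist_force: [0.1, 0.4, -0.0]
opening: -0.0001
grasp_force: 0.0
time: 57.78
ee_pos: [0.6553, 0.2718, 0.1125]
tcp_rot: [180.0, -0.0, 179.3]
wrist_force: [-0.6, 0.4, 0.4]
opening: -0.0002
grasp_force: 0.2
scene [(np.int32(86), array([174.8, 144.4])), (np.int32(222), array([203.2, 284.3])), (np.int32(91), array([271.7, 278.2]))]
0 [[297.1 266.9]]
0.5 [[285.3 269.6]]
0.8 [[277.7 273.8]]
1 [[272.8 277.5]]
side [(np.int32(850), array([ 94. , 116.7])), (np.int32(33), array([258.4, 117.6])), (np.int32(108), array([297.6, 164.6])), (np.int32(270), array([304.9, 341.1]))]
0 [[239.7 120.4]]
0.5 [[248.6 116.8]]
0.8 [[254.2 116.5]]
1 [[257.7 117.2]]
```

```bash
python3 -m crank '[[[-0.5,0,0,0,0,0],[-1,0,0,0,0,0],[-1,0,0,0,0,0],[-1,0,0,0,0,0],[-1,0,0,0,0,0],[0,0,1,0,0,0],[0,0,1,0,0,0],[0,0,1,0,0,0],[0,0,1,0,0,0],[0,0,1,0,0,0],[-1,-0.8,0,0,0,0],[-1,-0.8,0,0,0,0],[-1,-0.8,0,0,0,0],[-1,-0.8,0,0,0,0],[0,-0.8,0,0,0,0],[0,-0.8,0,0,0,0],[0,-0.8,0,0,0,0],[0,0,0,0,0,0],[0,0,0,0,0,0],[0,0,0,0,0,0]]]'
python3 - <<'E'
from h import *
for n in('scene','side'):
    i2,c2=snap(n); h=hsv(i2); rd=((h[...,0]<5)|(h[...,0]>174))&(h[...,1]>150)&(h[...,2]>80)
    print(n,[q.round(1) for m,a,q in blobs(rd,8)]); cv2.imwrite(f'pics/{n}5.png',i2[:,:,::-1])
    bl=(h[...,0]>=105)&(h[...,0]<=122)&(h[...,1]>120)
    for m,a,q in blobs(bl,1500): print('blue',q.round(1),rect(c2,m,.034))
im,c=snap('wrist'); h=hsv(im); cv2.imwrite('pics/w12.png',im[:,:,::-1])
br=(h[...,0]>=10)&(h[...,0]<=25)&(h[...,1]>110)
for m,a,q in blobs(br,15):
    if a<200: print('pin?',a,q.round(1),tray(plane(c,q,.036)[0]*1000))
i=cv2.imread('pics/side5.png')[100:290,170:330];j=cv2.imread('pics/w12.png')
cv2.imwrite('pics/fin.png',np.hstack([cv2.resize(i,(360,428)),cv2.resize(j,(440,428))]))
E
```

```text
time: 59.55
ee_pos: [0.485, 0.16, 0.2129]
tcp_rot: [180.0, 0.0, 179.3]
wrist_force: [0.3, 0.3, 0.0]
opening: -0.0
grasp_force: 0.0
scene [array([174.9, 144.3]), array([203.2, 284.3]), array([271.6, 278.3])]
blue [241.9 223.9] [592.6 -19.8 244.3 200.9 -80.6]
side [array([ 93.9, 116.7]), array([258.3, 117.6]), array([297.6, 164.6]), array([304.8, 341.2])]
blue [79.1 77.1] [  22.4 1005.6  633.9  249.2  -85.1]
blue [369.3 144.6] [1051.3  135.   289.8  246.2   60.4]
blue [256.8 201.4] [586.9 -29.2 246.4 200.2 -80.8]
blue [377.4 350. ] [ 713.5 -586.5  174.5  112.5  -72.9]
pin? 92 [183.4 243.7] [1.000e-01 1.045e+02]
pin? 50 [  2.4 271.8] [  -0.4 -102.4]
```

View pics/fin.png

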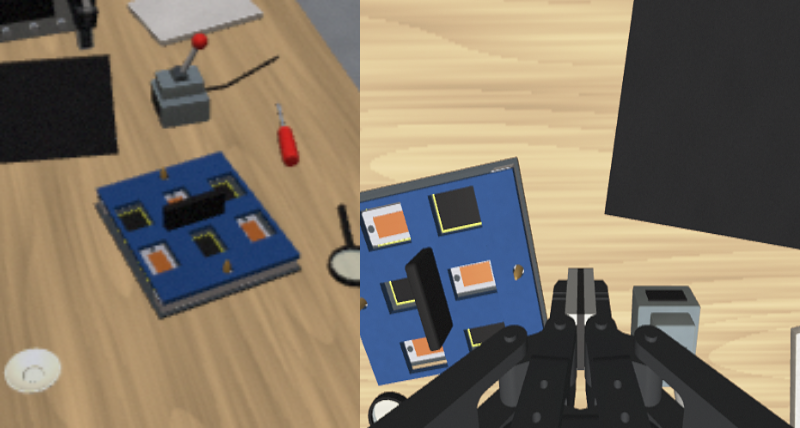

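The cover is flush with both pins through, cells show under three windows, the lever is over (200,40), and the arm is clear. Hand in.

```bash
python3 -c "
from workcell import bot
print(bot.job_done())"
```

```text
the job is handed in; nothing more can be done
None
```

The job is handed in; the hand-in gave no verdict. By the last camera check, all three cells found on the bench lie in their places on the tray, the cover is flush over both pins, the lamp lever is fully over, and the arm touched none of the bystanders.

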